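# Set out the kit: hang the keyhole brackets and stack the rivet cartons

### The job

Set out the kit for the next wall-box order. Hang both grey shelf brackets on the kit board, one on each stud in either order: press the large end of the keyhole over the stud's head until the bracket's back is against the board, then slide it fully down so that it hangs locked and upright. Stack every rivet carton that is there, lying flat, into one square column centred on the steel base plate, lengthways along it and each flush with the one below, and leave the rivet gun, the jar and the hammer alone.

Things in the scene. Friction and masses are not known exactly. Their poses are not given: they have to be found in the camera images.
- carton1_mid (a point): Centre of a closed, square-edged cardboard rivet carton (brown with a paper band round it along its length), 92 mm long (its x axis) x 62 mm wide (y) x 32 mm high (z up), 0.3 kg; it lies flat on the bench with its centre 16 mm above its underside. All cartons are alike; three or four are present.
- carton2_mid (a point): Centre of a closed, square-edged cardboard rivet carton (brown with a paper band round it along its length), 92 mm long (its x axis) x 62 mm wide (y) x 32 mm high (z up), 0.3 kg; it lies flat on the bench with its centre 16 mm above its underside. All cartons are alike; three or four are present.
- carton3_mid (a point): Centre of a closed, square-edged cardboard rivet carton (brown with a paper band round it along its length), 92 mm long (its x axis) x 62 mm wide (y) x 32 mm high (z up), 0.3 kg; it lies flat on the bench with its centre 16 mm above its underside. All cartons are alike; three or four are present.
- carton4_mid (a point): Centre of a closed, square-edged cardboard rivet carton (brown with a paper band round it along its length), 92 mm long (its x axis) x 62 mm wide (y) x 32 mm high (z up), 0.3 kg; it lies flat on the bench with its centre 16 mm above its underside. All cartons are alike; three or four are present.
- hem1 (a point): Grip hem of a grey sheet-metal shelf bracket (two alike, 0.35 kg) standing upright: a plate 80 mm wide (y), 180 high (z), 5 thick, its flat back facing +x. On the front (-x) the hem, the top 35 mm, makes it 12 mm thick; at the foot a shelf with a 22 mm high lip stands out to 73 mm from the back. Point: mid-hem, 162.5 mm above the underside, 6 mm before the back. Pinch it from above across its thickness.
- hole1 (a point): Centre of the large end of that bracket's keyhole, on the back face, 75 mm above its underside; the opening is 28 mm across (octagonal) and goes right through; same axes as its hem.
- seat1 (a point): Point on the back face of that bracket, 105.5 mm above its underside and 30.5 mm above the large end's centre, where the stud's axis lies once the bracket has been slid fully down; the slot above the large end is 13 mm wide and ends 4.5 mm above this point. Same axes as its hem.
- hem2 (a point): Grip hem of a grey sheet-metal shelf bracket (two alike, 0.35 kg) standing upright: a plate 80 mm wide (y), 180 high (z), 5 thick, its flat back facing +x. On the front (-x) the hem, the top 35 mm, makes it 12 mm thick; at the foot a shelf with a 22 mm high lip stands out to 73 mm from the back. Point: mid-hem, 162.5 mm above the underside, 6 mm before the back. Pinch it from above across its thickness.
- hole2 (a point): Centre of the large end of that bracket's keyhole, on the back face, 75 mm above its underside; the opening is 28 mm across (octagonal) and goes right through; same axes as its hem.
- seat2 (a point): Point on the back face of that bracket, 105.5 mm above its underside and 30.5 mm above the large end's centre, where the stud's axis lies once the bracket has been slid fully down; the slot above the large end is 13 mm wide and ends 4.5 mm above this point. Same axes as its hem.
- stud_a (a point): Root of the -y side stud, on the front face of an upright fixed plywood board (250 mm wide, 145 high, 20 thick). x points into the board, z up. The board's front faces away from the robot. Studs 140 mm apart, 125 mm above the bench. The stud stands 14 mm out along -x: neck 9 mm in diameter, 9 long, then a head 20 mm in diameter, 5 thick. The board ends 20 mm above the stud axis, so a hung bracket's hem stands clear above it.
- stud_b (a point): Root of the +y side stud, on the front face of an upright fixed plywood board (250 mm wide, 145 high, 20 thick). x points into the board, z up. The board's front faces away from the robot. Studs 140 mm apart, 125 mm above the bench. The stud stands 14 mm out along -x: neck 9 mm in diameter, 9 long, then a head 20 mm in diameter, 5 thick. The board ends 20 mm above the stud axis, so a hung bracket's hem stands clear above it.
- base_top (a point): Centre of the top face of a dark steel base plate fixed to the bench, 100 mm long (x) x 70 mm wide (y), its top 8 mm above the bench: the foot of the column of cartons, long sides with long sides.
- riveter: A red pneumatic rivet gun standing on its air cylinder (90 mm in diameter), about 205 mm high, nose level; a bystander; origin at the centre of its underside.
- jar: A jar 64 mm in diameter and 85 mm high; a bystander; origin at the centre of its underside.
- hammer: A hammer lying on the bench at the right; a bystander; origin at its underside.
Things that resemble listed ones, but are neither listed nor needed, are in the scene too. What is shaped like the part that bears carton4_mid but black or purple is not meant. Leave any yellow look-alike of the part that bears hem1 alone.

How it is judged:
At the end, for the whole second after the job is handed in: Each bracket hangs on a stud: seat point within 5 mm of the stud axis sideways and in height, back within 7 mm of the board, upright within 0.17 rad. Every carton is centred within 12 mm of the base plate's centre, aligned with it within 0.15 rad, level within 0.08 rad. All at rest (((x of seat1 in the frame of stud_a between -0.007 and 0.003 m and y of seat1 in the frame of stud_a between -0.005 and 0.005 m and z of seat1 in the frame of stud_a between -0.005 and 0.005 m) or (x of seat1 in the frame of stud_b between -0.007 and 0.003 m and y of seat1 in the frame of stud_b between -0.005 and 0.005 m and z of seat1 in the frame of stud_b between -0.005 and 0.005 m)) and angle between each of seat1, seat2's own z axis and vertical below 0.17 rad and linear speed of each of bracket1, bracket2, carton1, carton2, carton3, carton4 below 0.02 m/s and ((x of seat2 in the frame of stud_a between -0.007 and 0.003 m and y of seat2 in the frame of stud_a between -0.005 and 0.005 m and z of seat2 in the frame of stud_a between -0.005 and 0.005 m) or (x of seat2 in the frame of stud_b between -0.007 and 0.003 m and y of seat2 in the frame of stud_b between -0.005 and 0.005 m and z of seat2 in the frame of stud_b between -0.005 and 0.005 m)) and horizontal distance between each of carton1_mid, carton2_mid, carton3_mid, carton4_mid and base_top below 0.012 m and angle between the x axis of each of carton1_mid, carton2_mid, carton3_mid, carton4_mid and the x axis of base_top, either way round below 0.15 rad and angle between the z axis of each of carton1_mid, carton2_mid, carton3_mid, carton4_mid and the z axis of base_top, either way round below 0.08 rad); the robot touches nothing.
It fails at once if the riveter is moved by more than 3 cm (distance of riveter from where it was at the start of the episode above 0.03 m).
It fails at once if the jar is moved by more than 3 cm (distance of jar from where it was at the start of the episode above 0.03 m).
It fails at once if the hammer is moved by more than 3 cm (distance of hammer from where it was at the start of the episode above 0.03 m).
Of carton1, carton2, carton3, carton4 only 3 to 4 are there at a start; the rules pass over those that are not, and their reading is None.
At some moment in a run one of carton1, carton2, carton3, carton4 may be knocked a few centimetres aside while the robot is not near it.
It also fails if it takes over 210 s, if anything falls off the work surface, if the arm or the gripper's body presses on something with over 40 N, if the wrist force passes 120 N, or if a joint passes its speed limit or range.

### The arm

A 7-joint arm with a two-finger parallel gripper is mounted at the origin on the work surface. World frame = base frame: x ahead of the robot, y to its left, z up, the work surface at z = 0. Lengths are in m, angles in rad, forces in N, time in s.
With the tool pointing down it reaches from about 0.425 to 0.925 m from the base axis. Payload 6.8 kg.
Tool frame: the origin (TCP) lies at the very end of the fingers, on their centre line; the grasp point (between the pads) lies 19 mm behind it; z points along the fingers, y is the line along which they close (so a half turn about z gives the same grasp; the last joint's range is limited). The gripper opens to 85 mm and grips with 20 to 120 N. Pads are 22 mm wide; open, the fingers measure 114 mm over their backs; the gripper's body (76 mm by 85 mm) begins 54 mm behind the grasp point. The pads swing forward as they close: fully open they stand 13 mm farther back than shut.
Start: joints at [-1.276, 0.477, 0.022, 1.555, -0.011, 1.109, -0.083], TCP at [0.265, 0.621, 0.231] pointing down, gripper open.
Joint ranges: [-2.96, 2.96], [-0.34, 2.1], [-1.41, 1.46], [0.24, 2.44], [-1.37, 4.51], [0.17, 1.92], [-2.96, 2.96]. Speed limits (rad/s): [2.39, 2.39, 3.14, 3.14, 3.14, 3.14, 3.14].

### API

Orientations are given as a unit quaternion [w, x, y, z].
In Python, from station import get_obs, read_camera, hand_in gives the robot as it stands.
- The arm moves only by the tool arm_command, never from a script. Its argument "commands" is one flat list of numbers, 7 for each row, row after row: the shift along the tool's x, y, z in m, then the turn, a rotation vector about the tool's x, y, z in degrees, then the opening, from 0 (shut) to 1 (fully open). In form: [tx, ty, tz, rx, ry, rz, fingers, tx, ty, tz, rx, ry, rz, fingers, ...]. A call has 1 to 8 rows; each row is the pose to reach, as a shift and turn from the pose commanded when the call began, along the tool's axes at that moment; what a row does not reach only later rows make up. A row lasts 1/10 s, in which the tool goes at most 50 mm and 8.59 degrees, less where a joint would pass 70% of its speed; a pose out of reach is approached as far as the arm can. A call with a gripper value outside its range is refused whole. The fingers move at their own pace and stop on an object; "force" is the grip in N (left out, the last holds). Time passes only in rows, so rows that repeat a pose let the fingers close. It gives the time, the measured TCP pose, the force, the opening and the grip force at its end, in the units of the state.
- get_obs(): the state, without advancing time (a new reading comes with each control period).
- read_camera(name): name is "scene" or "top" or "wrist"; returns a dict with "img" (420x560x3 uint8, red, green, blue), "camera_matrix" (3x3 intrinsics, pixels), "pose" (4x4, takes a point from camera to world coordinates). Camera axes: x right, y down, z forward; pixel columns grow to the right and rows downward; lengths in m; the calibration is good to about 2 mm. A picture is of the moment at which its call begins. There is no depth.
- hand_in(): hands the job in; it is judged then, once.
The state is a dict: "t": time; "q": joint angles; "joint_vel": joint speeds; "joint_torque": joint torques, N m; "eef_pos": TCP position; "tool_rot": TCP orientation; "contact_force": force on the tool from outside, world axes, zero at the start; "torque": the same for the moment, N m; "gripper_width": opening from 0.0 (shut) to 1.0 (fully open); "grasp_force": force on a finger pad.
Only numpy, scipy, OpenCV 4.12 (cv2) and the standard library are available. Lean on these libraries where they do the work, as an engineer would, in place of code of your own. Each camera call takes 0.05 s, during which the arm holds its last target. There are 200 camera calls.

## Working session

There is one attempt and no reset: what is moved stays moved. The work goes in short steps, Python scripts to look and compute and a tool call to move; the robot and the scene stay as the last step left them, time stands still between calls to the robot, and variables do not carry over. Pictures are saved under pics/ and viewed, at most 14 in all, crops included, and the job is handed in when it is done.

Besides the shell and the picture viewer there is one more tool, called after "Request:" by a JSON object that holds its "method" and its "body". arm_command: Moves the arm, as the interface text tells. Its arguments: {"type":"object","properties":{"commands":{"type":"array","items":{"type":"number"}},"force":{"type":"number"}},"required":["commands"]}

```bash
ls; mkdir -p pics; cat > h.py <<'E'
import numpy as np, cv2
from station import get_obs, read_camera, hand_in
def snap(name,fn=None):
    c=read_camera(name); c['img']=np.array(c['img'])
    if fn: cv2.imwrite('pics/'+fn,c['img'][:,:,::-1])
    return c
def ray(c,u,v):
    K=np.array(c['camera_matrix']);T=np.array(c['pose'])
    d=T[:3,:3]@np.linalg.solve(K,[u,v,1.]); return T[:3,3],d
def onz(c,u,v,z):
    o,d=ray(c,u,v); return o+d*(z-o[2])/d[2]
def proj(c,p):
    K=np.array(c['camera_matrix']);T=np.array(c['pose'])
    q=K@(T[:3,:3].T@(np.array(p)-T[:3,3])); return q[:2]/q[2]
E
python3 - <<'E'
from h import *
o=get_obs()
print({k:np.round(v,3).tolist() for k,v in o.items()})
for n in('scene','top'):
    c=snap(n,n+'0.png'); print(n,np.round(c['pose'],3).tolist(),np.round(c['camera_matrix'],1).tolist())
E
```

```text
pics
{'t': 0.0, 'q': [-1.276, 0.478, 0.022, 1.556, -0.012, 1.109, -0.083], 'joint_vel': [0.001, 0.001, 0.001, 0.001, 0.001, 0.001, 0.001], 'joint_torque': [0.002, -59.645, 1.609, -28.118, 0.012, 0.009, -0.0], 'eef_pos': [0.264, 0.62, 0.23], 'tool_rot': [-0.0, 0.2, 0.98, -0.001], 'contact_force': [-0.364, -0.643, -0.535], 'torque': [0.032, -0.003, 0.01], 'grasp_force': 0.0, 'gripper_width': 1.001}
scene [[0.251, 0.575, -0.779, 1.636], [0.968, -0.136, 0.211, -0.307], [0.016, -0.807, -0.591, 0.952], [0.0, 0.0, 0.0, 1.0]] [[459.3, 0.0, 278.2], [0.0, 459.3, 211.5], [0.0, 0.0, 1.0]]
top [[0.009, -0.998, 0.064, 0.445], [-1.0, -0.008, 0.004, -0.005], [-0.003, -0.064, -0.998, 1.566], [0.0, 0.0, 0.0, 1.0]] [[446.1, 0.0, 278.2], [0.0, 446.1, 208.5], [0.0, 0.0, 1.0]]
```

View pics/scene0.png

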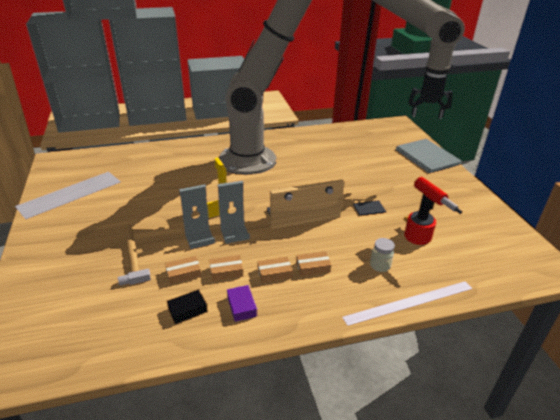

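View pics/top0.png

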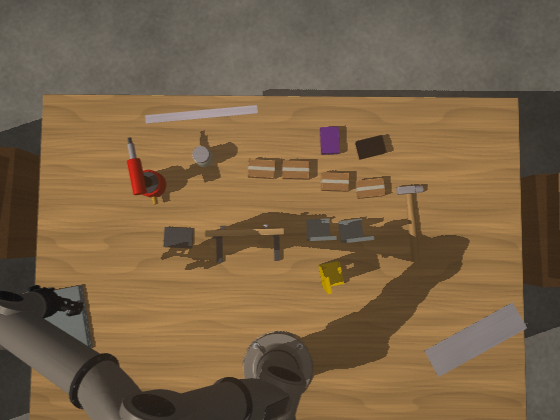

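The scene view shows the board with its studs facing the camera (288,195 and 329,187), the grey brackets at (197,215) and (231,212), and a yellow one behind them. There are four cartons at (183,270), (227,267), (275,268) and (314,263). The black (187,306) and purple (241,302) boxes are decoys. The base plate is at (369,208). I'll confirm these in an enlarged crop.

```bash
python3 - <<'E'
from h import *
c=snap('top'); im=c['img'][140:300,160:425]
cv2.imwrite('pics/topcrop.png',cv2.resize(im,None,fx=3,fy=3,interpolation=cv2.INTER_CUBIC)[:,:,::-1])
for n,(u,v,z) in dict(c1=(262,168,.032),c2=(296,169,.032),c3=(335,181,.032),c4=(370,188,.032),base=(179,237,.008),brA=(322,239,.18),brB=(358,239,.18),board=(245,232,.145),jar=(201,155,.085),gun=(150,183,.1)).items(): print(n,np.round(onz(c,u,v,z),3))
E
```

```text
c1 [0.683 0.058 0.032]
c2 [ 0.681 -0.06   0.032]
c3 [ 0.64  -0.195  0.032]
c4 [ 0.617 -0.316  0.032]
base [0.442 0.346 0.008]
brA [ 0.44  -0.136  0.18 ]
brB [ 0.441 -0.248  0.18 ]
board [0.46  0.105 0.145]
jar [0.717 0.261 0.085]
gun [0.62  0.425 0.1  ]
```

View pics/topcrop.png

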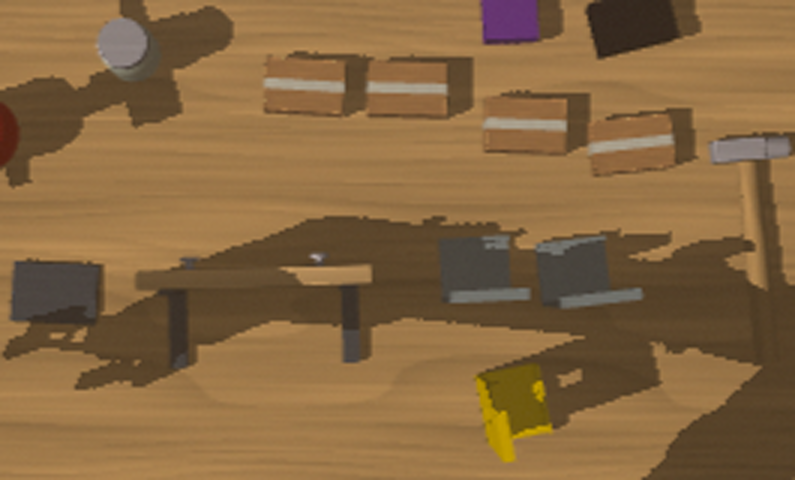

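The top crop shows the grey hems at about crop (487,296) and (601,298), i.e. full-image (322,238.5) and (360,239). The studs are at crop (190,261) and (317,257), on the +x side of the board. The four banded cartons are brown, as described; the black and purple boxes and the yellow bracket don't fit. I'll move above the first bracket and look with the wrist camera.

```bash
cat >> h.py <<'E'
from scipy.spatial.transform import Rotation as Ro
def Rt(o): w,x,y,z=o['tool_rot']; return Ro.from_quat([x,y,z,w])
def Rdown(yaw): # tool y axis at yaw deg from world x, z down
    a=np.radians(yaw); y=np.array([np.cos(a),np.sin(a),0]); z=np.array([0,0,-1.]); return Ro.from_matrix(np.c_[np.cross(y,z),y,z])
def go(*targets,prev=None):
    """chain of targets (x,y,z,yaw): shift (mm) + turn (deg) each from pose of the one before"""
    o=get_obs(); p,R=(np.array(o['eef_pos']),Rt(o)) if prev is None else (np.array(prev[:3]),Rdown(prev[3]))
    for t in targets:
        R2=Rdown(t[3]); d=R.inv().apply(np.array(t[:3])-p); r=(R.inv()*R2).as_rotvec(degrees=True)
        print(t,'shift mm',np.round(d*1000,1),'rot',np.round(r,2)); p,R=np.array(t[:3]),R2
E
python3 - <<'E'
from h import *
o=get_obs();print(np.round(Rt(o).as_matrix(),3).tolist())
go((.42,.4,.40,67),(.5,.2,.40,0),(.47,-.14,.38,0))
c=snap('top')
def P(u,v,z): return onz(c,160+(u+.5)/3-.5,140+(v+.5)/3-.5,z)
for n,a in dict(hemAl=(443,297,.18),hemAr=(530,294,.18),hemBl=(560,303,.18),hemBr=(642,294,.18),studb=(190,261,.125),studa=(317,257,.125),boL=(136,279,.145),boR=(372,274,.145)).items(): print(n,np.round(P(*a),3))
E
```

```text
[[-0.92, 0.392, -0.0], [0.392, 0.92, -0.001], [-0.0, -0.001, -1.0]]
(0.42, 0.4, 0.4, 67) shift mm [-229.6 -142.2 -169.2] rot [-0.08  0.01 -0.08]
(0.5, 0.2, 0.4, 0) shift mm [-151.8 -152.8    0. ] rot [ 0.  0. 67.]
(0.47, -0.14, 0.38, 0) shift mm [-340.  -30.   20.] rot [0. 0. 0.]
hemAl [ 0.441 -0.091  0.18 ]
hemAr [ 0.445 -0.181  0.18 ]
hemBl [ 0.436 -0.212  0.18 ]
hemBr [ 0.446 -0.296  0.18 ]
studb [0.477 0.178 0.125]
studa [0.482 0.042 0.125]
boL [0.457 0.233 0.145]
boR [ 0.464 -0.018  0.145]
```

Request:
{"method": "arm_command", "body": {"commands": [-0.23,-0.142,-0.17,0,0,0,1,-0.23,-0.142,-0.17,0,0,0,1,-0.23,-0.142,-0.17,0,0,0,1,-0.23,-0.142,-0.17,0,0,0,1,-0.23,-0.142,-0.17,0,0,0,1,-0.23,-0.142,-0.17,0,0,0,1,-0.23,-0.142,-0.17,0,0,0,1,-0.23,-0.142,-0.17,0,0,0,1]}}

```text
t: 1.0
eef_pos: [0.4232, 0.398, 0.4034]
tool_rot: [0.001, 0.203, 0.979, 0.001]
contact_force: [-0.5, 0.2, 0.0]
gripper_width: 1.0
grasp_force: 0.0
```

Request:
{"method": "arm_command", "body": {"commands": [-0.152,-0.153,0,0,0,67,1,-0.152,-0.153,0,0,0,67,1,-0.152,-0.153,0,0,0,67,1,-0.152,-0.153,0,0,0,67,1,-0.152,-0.153,0,0,0,67,1,-0.152,-0.153,0,0,0,67,1,-0.152,-0.153,0,0,0,67,1,-0.152,-0.153,0,0,0,67,1]}}

```text
t: 1.8
eef_pos: [0.4992, 0.2019, 0.3997]
tool_rot: [-0.001, 0.709, 0.706, -0.001]
contact_force: [0.5, -0.5, -0.2]
gripper_width: 1.003
grasp_force: 0.0
```

Request:
{"method": "arm_command", "body": {"commands": [-0.34,-0.03,0.02,0,0,0,1,-0.34,-0.03,0.02,0,0,0,1,-0.34,-0.03,0.02,0,0,0,1,-0.34,-0.03,0.02,0,0,0,1,-0.34,-0.03,0.02,0,0,0,1,-0.34,-0.03,0.02,0,0,0,1,-0.34,-0.03,0.02,0,0,0,1,-0.34,-0.03,0.02,0,0,0,1]}}

```text
t: 2.6
eef_pos: [0.4685, -0.1444, 0.3803]
tool_rot: [-0.0, 0.71, 0.704, -0.001]
contact_force: [0.3, -0.1, 0.7]
gripper_width: 0.999
grasp_force: 0.0
```

```bash
python3 - <<'E'
from h import *
o=get_obs();print(o['t'],np.round(o['eef_pos'],4),np.round(o['tool_rot'],4),np.round(o['q'],2))
c=snap('wrist','w1.png'); print(np.round(c['pose'],3).tolist(),np.round(c['camera_matrix'],1).tolist())
E
```

```text
2.6 [ 0.4685 -0.1444  0.3803] [-0.      0.7101  0.7041 -0.0011] [-0.47  0.03  0.67  1.81 -0.02  1.31  0.2 ]
[[1.0, -0.008, -0.004, 0.47], [-0.009, -0.955, -0.296, -0.069], [-0.002, 0.296, -0.955, 0.523], [0.0, 0.0, 0.0, 1.0]] [[315.8, 0.0, 282.4], [0.0, 315.8, 213.1], [0.0, 0.0, 1.0]]
```

View pics/w1.png

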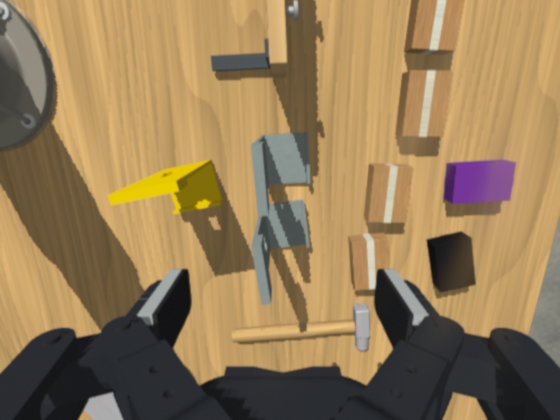

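The wrist view (right is +x, up is +y) shows hem A at about u 252–268, v 140–218 and hem B at (258,220)–(270,302). Stud a is at (292,10). Next I'll get the hem edges from the pixel columns.

```bash
python3 - <<'E'
from h import *
im=cv2.imread('pics/w1.png')
hsv=cv2.cvtColor(im,cv2.COLOR_BGR2HSV)
for v in (150,170,190,205,215,230,250,270,290): 
    print(v,' '.join(f"{s}/{b}" for s,b in zip(hsv[v,248:278,1],hsv[v,248:278,2])))
cv2.imwrite('pics/w1c.png',cv2.resize(im[110:320,230:330],None,fx=2.8,fy=2.8,interpolation=cv2.INTER_CUBIC))
E
```

```text
150 121/205 119/203 102/192 51/165 13/152 19/151 20/151 20/150 19/148 17/147 17/147 17/147 17/146 17/138 18/111 19/79 23/68 25/72 19/79 22/81 18/84 20/104 19/136 22/150 20/151 20/151 20/152 20/152 20/151 19/150
170 121/206 121/208 121/205 119/202 102/192 51/165 12/150 21/149 19/148 17/147 19/148 19/148 19/149 21/148 19/147 19/135 22/104 17/74 19/68 21/74 19/80 19/82 19/81 22/81 22/81 25/81 19/81 19/82 20/90 19/110
190 122/202 120/208 121/209 122/207 121/203 119/202 101/194 47/164 12/149 19/148 19/148 19/148 21/149 19/148 20/150 21/149 21/147 21/133 16/96 69/103 107/133 114/114 117/100 116/99 114/98 114/98 117/100 115/104 117/105 118/104
205 121/198 120/204 121/208 121/208 121/204 122/199 120/199 111/197 78/179 19/151 17/148 16/147 17/148 17/148 17/148 17/148 19/148 19/147 19/136 22/106 17/91 17/118 16/143 17/149 17/146 17/133 20/103 15/83 19/80 22/81
215 122/197 122/201 121/206 120/208 121/205 120/198 122/197 121/198 110/194 76/175 20/150 17/147 19/145 18/140 19/134 19/131 18/128 16/127 18/129 19/132 20/140 21/148 19/149 20/150 19/149 19/149 17/149 19/149 19/144 19/124
230 122/197 12
[... 159 characters left out ...]
/109 18/139 19/147 21/148 19/148
250 118/106 116/121 111/151 82/168 22/151 19/150 20/150 21/149 19/147 17/146 18/145 18/145 18/143 18/130 19/95 21/72 23/76 19/95 22/105 22/81 19/67 18/69 60/81 103/97 114/101 114/101 113/99 114/98 116/99 116/103
270 121/187 121/191 122/195 121/201 120/202 119/200 105/190 61/168 15/150 21/148 21/148 19/148 19/149 17/148 17/148 17/147 20/139 19/110 20/78 18/71 81/110 114/161 119/180 119/186 121/188 120/185 119/182 120/181 120/182 120/170
290 121/213 122/213 122/216 120/218 120/219 121/219 120/218 121/213 120/204 116/196 92/181 27/152 17/148 21/148 21/148 21/148 21/148 22/148 21/148 21/143 22/125 18/87 17/73 87/117 116/172 121/184 121/181 120/180 120/185 120/193
```

View pics/w1c.png

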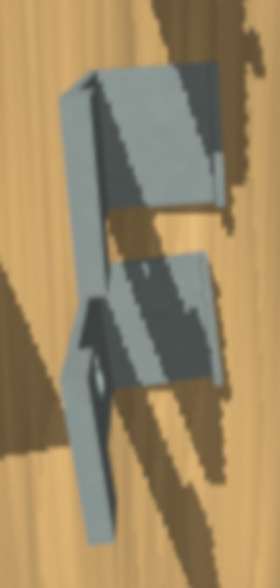

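```bash
cat > a.py <<'E'
from h import *
c=snap('wrist')
f=lambda u,v:onz(c,u,v,.18)
for n,(v0,v1,L0,R0,va,L1,R1,vb) in dict(A=(145,216,251.2,262,150,255.2,266,190),B=(245.7,304.6,251.3,261.6,250,258.7,269.2,290)).items():
    p,q=f((L0+R0)/2,va),f((L1+R1)/2,vb)
    d=q-p; e0=p+d*(v0-va)/(vb-va); e1=p+d*(v1-va)/(vb-va)
    print(n,'thick',np.linalg.norm((f(L0,va)-f(R0,va))),'len',np.linalg.norm(e1-e0),'mid',(e0+e1)/2,'yaw of normal',np.degrees(np.arctan2(d[0],-d[1])))
E
python3 a.py
```

```text
A thick 0.011583142706719377 len 0.07814533967543212 mid [ 0.44447852 -0.13391629  0.18      ] yaw of normal 4.160154298445804
B thick 0.012165622179278803 len 0.07954042598956039 mid [ 0.44336037 -0.25044515  0.18      ] yaw of normal 8.185099636377897
```

Request:
{"method": "arm_command", "body": {"commands": [0.175,0.06,0.05,0,0,0,1,0.175,0.06,0.05,0,0,0,1,0.175,0.06,0.05,0,0,0,1,0.175,0.06,0.05,0,0,0,1,0.175,0.06,0.05,0,0,0,1,0.175,0.06,0.05,0,0,0,1]}}

```text
t: 3.3
eef_pos: [0.5296, 0.0386, 0.33]
tool_rot: [-0.001, 0.705, 0.709, -0.001]
contact_force: [-0.8, -0.8, -0.8]
gripper_width: 1.0
grasp_force: 0.0
```

```bash
python3 - <<'E'
from h import *
o=get_obs();print(o['t'],np.round(o['eef_pos'],4),np.round(o['tool_rot'],4))
c=snap('wrist'); np.savez('w2.npz',**c)
for n,p in dict(sb=(.477,.178,.125),sa=(.482,.042,.125),L=(.457,.233,.145),R=(.464,-.018,.145)).items(): print(n,proj(c,p).round(1))
im=c['img'][:,:,::-1]
cv2.imwrite('pics/w2.png',cv2.resize(im[60:330,130:330],None,fx=2.2,fy=2.2,interpolation=cv2.INTER_CUBIC))
E
```

```text
3.3 [0.5296 0.0386 0.33  ] [-6.000e-04  7.052e-01  7.090e-01 -1.200e-03]
sb [230.2  48.1]
sa [240.  182.7]
L [201.2 -25.9]
R [223.3 239.1]
```

View pics/w2.png

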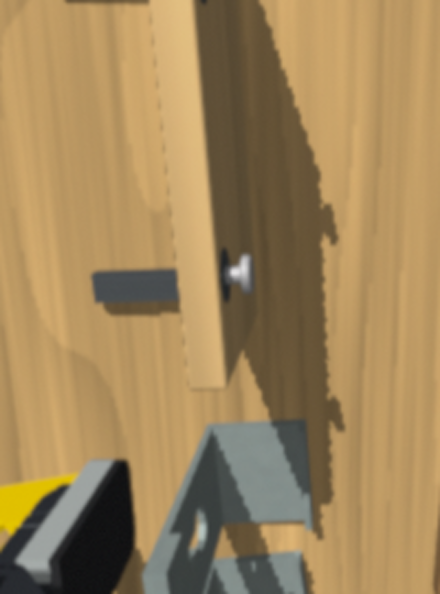

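The crop shows stud a's head at crop (246,273), i.e. px (241.8,184.1). The board's top front edge runs from crop (194,0) to (226,386), and its -y end is at crop v 387.

```bash
python3 - <<'E'
from h import *
c=dict(np.load('w2.npz'))
f=lambda u,v,z:onz(c,130+u/2.2,60+v/2.2,z)
p,q=f(194,0,.145),f(226,386,.145); d=q-p
yaw=np.degrees(np.arctan2(d[0],-d[1])); print(p,q,'normal yaw',yaw)
h=f(247,273,.125); print('head',h)
n=np.array([np.cos(np.radians(yaw)),np.sin(np.radians(yaw)),0]);t=np.array([-n[1],n[0],0])
print('head out',(h-q)@n,'along from end',(h-q)@t)
sa=q+t*((h-q)@t); sa[2]=.125; print('stud_a root',sa,'stud_b',sa+.14*t)
T=snap('top')
for s in (sa,sa+.14*t): print('top px of head',proj(T,s+n*.0115))
# crop pic measured (190,261),(317,257)
print([160+(u+.5)/3-.5 for u in(190,317)],[140+(u+.5)/3-.5 for u in(261,257)])
go((.4445,-.134,.23,4.2),(.4445,-.134,.146,4.2))
E
```

```text
[0.46821229 0.16410958 0.145     ] [ 0.47467192 -0.01353842  0.145     ] normal yaw 2.082470152643016
head [0.48454557 0.04045119 0.125     ]
head out 0.011828999719792831 along from end 0.0535951672435756
stud_a root [0.47272438 0.04002135 0.125     ] stud_b [0.46763707 0.17992889 0.125     ]
top px of head [265.68487369 224.76158545]
top px of head [222.35477918 225.97256345]
[223.0, 265.3333333333333] [226.66666666666669, 225.33333333333331]
(0.4445, -0.134, 0.23, 4.2) shift mm [-169.4  -85.2  101.1] rot [-0.03  0.01 -4.21]
(0.4445, -0.134, 0.146, 4.2) shift mm [ 0.  0. 84.] rot [0. 0. 0.]
```

Request:
{"method": "arm_command", "body": {"commands": [-0.169,-0.085,0.05,0,0,-4.2,1,-0.169,-0.085,0.05,0,0,-4.2,1,-0.169,-0.085,0.05,0,0,-4.2,1,-0.169,-0.085,0.05,0,0,-4.2,1,-0.169,-0.085,0.101,0,0,-4.2,1,-0.169,-0.085,0.101,0,0,-4.2,1,-0.169,-0.085,0.101,0,0,-4.2,1,-0.169,-0.085,0.101,0,0,-4.2,1]}}

```text
t: 4.2
eef_pos: [0.4464, -0.1338, 0.2321]
tool_rot: [0.001, 0.681, 0.732, 0.001]
contact_force: [0.2, 0.1, 0.1]
gripper_width: 1.0
grasp_force: 0.0
```

```bash
python3 - <<'E'
from h import *
o=get_obs();print(o['t'],np.round(o['eef_pos'],4))
go((.4445,-.134,.146,4.2))
c=snap('wrist','w3.png')
print([proj(c,p).round(0) for p in [(.4445,-.134,.18),(.4475,-.094,.18),(.4415,-.173,.18)]])
E
```

```text
4.2 [ 0.4464 -0.1338  0.2321]
(0.4445, -0.134, 0.146, 4.2) shift mm [-0.1 -2.1 86.1] rot [ 0.14  0.02 -0.02]
[array([278., 235.]), array([288., 176.]), array([270., 287.])]
```

View pics/w3.png

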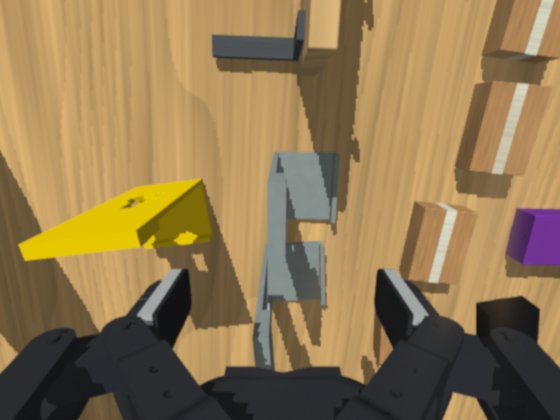

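The wrist view shows hem A parallel to the finger axis and centred at about u 278, between the fingers. The yellow bracket is left of the finger and stays clear. I'll narrow the opening and go down to grip.

Request:
{"method": "arm_command", "body": {"commands": [0,-0.002,0.0,0,0,0,0.6,0,-0.002,0.0,0,0,0,0.6,0,-0.002,0.03,0,0,0,0.6,0,-0.002,0.06,0,0,0,0.6,0,-0.002,0.086,0,0,0,0.6,0,-0.002,0.086,0,0,0,0.6,0,-0.002,0.086,0,0,0,0.6], "force": 70}}

```text
t: 4.95
eef_pos: [0.4431, -0.1343, 0.1449]
tool_rot: [-0.0, 0.681, 0.732, -0.0]
contact_force: [0.3, 0.5, 1.1]
gripper_width: 0.6
grasp_force: 0.0
```

Request:
{"method": "arm_command", "body": {"commands": [0,0,0,0,0,0,0,0,0,0,0,0,0,0,0,0,0,0,0,0,0,0,0,0,0,0,0,0,0,0,0,0,0,0,0,0,0,0,0,0,0,0,0,0,0,0,0,0,0], "force": 70}}

```text
t: 5.65
eef_pos: [0.4432, -0.1342, 0.145]
tool_rot: [0.0, 0.681, 0.732, 0.001]
contact_force: [-2.0, 0.5, 7.4]
gripper_width: 0.131
grasp_force: 70.3
```

```bash
python3 - <<'E'
from h import *
o=get_obs();print(o['t'],np.round(o['eef_pos'],4),np.round(o['contact_force'],2),o['gripper_width'],o['grasp_force'])
n=np.array([np.cos(np.radians(2.08)),np.sin(np.radians(2.08)),0]);sb=np.array([.4676,.1799,.125])
# TCP z: bracket underside=0 when TCP z now ; hole at stud height -> underside .05
z0=o['eef_pos'][2]
pre=sb+n*(.006+.045); ins=sb+n*(.006+.001)
go((.5,-.05,z0+.1,2.1),(pre[0],pre[1],z0+.1,2.1),(pre[0],pre[1],z0+.05,2.1),(ins[0],ins[1],z0+.05,2.1))
E
```

```text
5.65 [ 0.4432 -0.1342  0.145 ] [-1.96  0.48  7.4 ] 0.1312126564460075 70.26506781578064
(0.5, -0.05, np.float64(0.245047010147445), 2.1) shift mm [ 79.9  62.8 -99.9] rot [ 0.05 -0.03  2.02]
(np.float64(0.5185663973221217), np.float64(0.18175103862834438), np.float64(0.245047010147445), 2.1) shift mm [230.9  27.    0. ] rot [0. 0. 0.]
(np.float64(0.5185663973221217), np.float64(0.18175103862834438), np.float64(0.19504701014744502), 2.1) shift mm [ 0.  0. 50.] rot [0. 0. 0.]
(np.float64(0.4745953878677422), np.float64(0.18015406412545903), np.float64(0.19504701014744502), 2.1) shift mm [  0. -44.   0.] rot [0. 0. 0.]
```

Request:
{"method": "arm_command", "body": {"commands": [0,0,-0.03,0,0,0,0,0,0,-0.06,0,0,0,0,0,0,-0.1,0,0,0,0,0.04,0.03,-0.1,0,0,2,0,0.08,0.063,-0.1,0,0,2,0,0.08,0.063,-0.1,0,0,2,0,0.08,0.063,-0.1,0,0,2,0]}}

```text
t: 6.35
eef_pos: [0.4998, -0.0484, 0.2436]
tool_rot: [-0.0, 0.693, 0.721, -0.001]
contact_force: [-0.4, -0.3, -4.5]
gripper_width: 0.132
grasp_force: 69.6
```

Request:
{"method": "arm_command", "body": {"commands": [0.04,0.027,0,0,0,0,0,0.08,0.027,0,0,0,0,0,0.12,0.027,0,0,0,0,0,0.16,0.027,0,0,0,0,0,0.2,0.027,0,0,0,0,0,0.231,0.027,0,0,0,0,0,0.231,0.027,0,0,0,0,0,0.231,0.027,0,0,0,0,0]}}

```text
t: 7.15
eef_pos: [0.5178, 0.181, 0.2437]
tool_rot: [0.0, 0.694, 0.72, -0.001]
contact_force: [0.8, -0.9, -4.8]
gripper_width: 0.13
grasp_force: 70.0
```

Request:
{"method": "arm_command", "body": {"commands": [0,0,0.025,0,0,0,0,0,0,0.05,0,0,0,0,0,0,0.05,0,0,0,0,0,0,0.05,0,0,0,0,0,0,0.05,0,0,0,0]}}

```text
t: 7.65
eef_pos: [0.5195, 0.1812, 0.1957]
tool_rot: [0.0, 0.694, 0.72, 0.001]
contact_force: [0.1, -0.4, -4.3]
gripper_width: 0.13
grasp_force: 70.0
```

```bash
python3 - <<'E'
from h import *
o=get_obs();print(o['t'],np.round(o['eef_pos'],4),np.round(o['tool_rot'],4),o['grasp_force'])
c=snap('wrist'); np.savez('w4.npz',**c)
s=snap('scene')
a=c['img'][0:300,120:420]; b=cv2.resize(s['img'][140:270,230:390],None,fx=2.5,fy=2.5,interpolation=cv2.INTER_CUBIC)
canvas=np.zeros((330,720,3),np.uint8); canvas[:300,:300]=a; canvas[:325,310:710]=b
cv2.imwrite('pics/w4.png',canvas[:,:,::-1])
print(proj(c,(.4676+.0115,.1803,.125)),proj(s,(.4676,.1799,.125)))
go((.4746,.1802,.195,2.1))
E
```

```text
7.65 [0.5195 0.1812 0.1957] [4.000e-04 6.945e-01 7.195e-01 9.000e-04] 70.00450015068054
[225.1187627  225.15907096] [328.75574724 189.65724579]
(0.4746, 0.1802, 0.195, 2.1) shift mm [  0.  -44.8   0.5] rot [ 0.12 -0.06 -0.02]
```

View pics/w4.png

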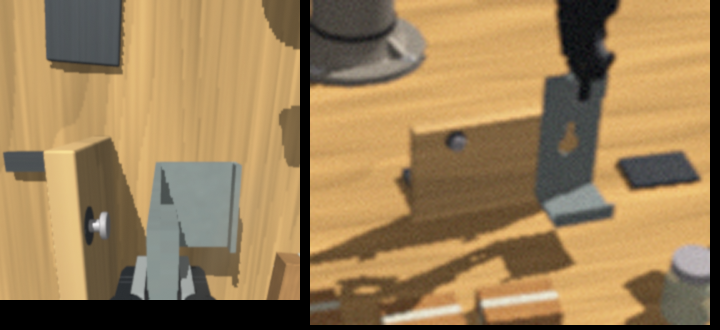

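The bracket is upright in front of stud b: the stud head is at wrist px (223,225), against a predicted (225,225). Insert it now.

Request:
{"method": "arm_command", "body": {"commands": [0,-0.012,0,0,0,0,0,0,-0.024,0,0,0,0,0,0,-0.03,0,0,0,0,0,0,-0.036,0,0,0,0,0,0,-0.041,0,0,0,0,0,0,-0.044,0,0,0,0,0,0,-0.044,0,0,0,0,0,0,-0.044,0,0,0,0,0]}}

```text
t: 8.55
eef_pos: [0.4747, 0.1804, 0.1944]
tool_rot: [0.0, 0.694, 0.72, 0.0]
contact_force: [0.3, -0.2, -4.0]
gripper_width: 0.13
grasp_force: 70.0
```

Request:
{"method": "arm_command", "body": {"commands": [0,-0.001,0,0,0,0,0,0,-0.002,0,0,0,0,0,0,-0.002,0,0,0,0,0]}}

```text
t: 8.85
eef_pos: [0.4728, 0.1802, 0.1943]
tool_rot: [0.0, 0.694, 0.72, 0.0]
contact_force: [0.3, -0.9, -6.1]
gripper_width: 0.132
grasp_force: 69.9
```

```bash
python3 - <<'E'
from h import *
o=get_obs();print(o['t'],np.round(o['eef_pos'],4),np.round(o['contact_force'],2))
c=snap('wrist'); s=snap('scene')
a=c['img'][100:300,120:420]; b=cv2.resize(s['img'][140:270,230:390],None,fx=2.5,fy=2.5,interpolation=cv2.INTER_CUBIC)
canvas=np.zeros((330,720,3),np.uint8); canvas[:200,:300]=a; canvas[:325,310:710]=b
cv2.imwrite('pics/w5.png',canvas[:,:,::-1])
E
```

```text
8.85 [0.4728 0.1802 0.1943] [ 0.32 -0.87 -6.12]
```

View pics/w5.png

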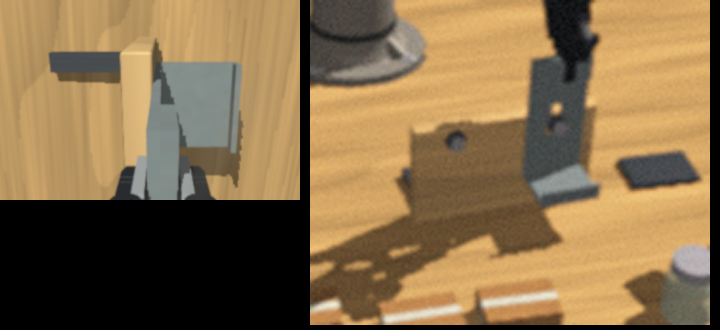

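The stud head shows through the large hole at (557,122), but there is no contact force yet. Press a little further, then slide down.

Request:
{"method": "arm_command", "body": {"commands": [0,-0.001,0,0,0,0,0,0,-0.002,0,0,0,0,0,0,-0.003,0,0,0,0,0,0,-0.003,0,0,0,0,0]}}

```text
t: 9.35
eef_pos: [0.472, 0.1803, 0.195]
tool_rot: [0.002, 0.694, 0.72, 0.002]
contact_force: [8.7, -0.3, -9.4]
gripper_width: 0.129
grasp_force: 69.3
```

Request:
{"method": "arm_command", "body": {"commands": [0,0.001,0.005,0,0,0,0,0,0.001,0.01,0,0,0,0,0,0.001,0.015,0,0,0,0,0,0.001,0.02,0,0,0,0,0,0.001,0.025,0,0,0,0,0,0.001,0.029,0,0,0,0,0,0.001,0.029,0,0,0,0]}}

```text
t: 10.05
eef_pos: [0.4725, 0.1819, 0.1658]
tool_rot: [0.001, 0.694, 0.72, 0.003]
contact_force: [7.8, 4.4, -6.9]
gripper_width: 0.129
grasp_force: 69.6
```

```bash
python3 - <<'E'
from h import *
o=get_obs();print(o['t'],np.round(o['eef_pos'],4),np.round(o['tool_rot'],4),np.round(o['contact_force'],2))
E
```

```text
10.05 [0.4725 0.1819 0.1658] [7.000e-04 6.937e-01 7.203e-01 2.500e-03] [ 7.77  4.37 -6.86]
```

Request:
{"method": "arm_command", "body": {"commands": [0,0.001,0.001,0,0,0,0,0,0.001,0.002,0,0,0,0,0,0.001,0.002,0,0,0,0]}}

```text
t: 10.35
eef_pos: [0.4727, 0.1819, 0.1641]
tool_rot: [0.0, 0.694, 0.72, 0.002]
contact_force: [4.6, 4.6, 0.9]
gripper_width: 0.13
grasp_force: 71.0
```

Request:
{"method": "arm_command", "body": {"commands": [0,0,0,0,0,0,0.4,0,0,0,0,0,0,0.4,0,0,0,0,0,0,0.4,0,0,0,0,0,0,0.5,0,0,0,0,0,0,0.5,0,0,-0.04,0,0,0,0.5,0,0,-0.08,0,0,0,0.5,0,0,-0.08,0,0,0,0.5]}}

```text
t: 11.15
eef_pos: [0.4744, 0.1811, 0.248]
tool_rot: [0.001, 0.694, 0.72, 0.004]
contact_force: [0.9, 0.7, 0.1]
gripper_width: 0.501
grasp_force: 0.0
```

```bash
python3 - <<'E'
from h import *
o=get_obs();print(o['t'],np.round(o['eef_pos'],4),np.round(o['contact_force'],2))
c=snap('wrist'); np.savez('w6.npz',**c); s=snap('scene')
a=cv2.resize(c['img'][100:330,200:420],None,fx=1.6,fy=1.6); b=cv2.resize(s['img'][140:270,230:390],None,fx=2.5,fy=2.5,interpolation=cv2.INTER_CUBIC)
canvas=np.zeros((370,770,3),np.uint8); canvas[:a.shape[0],:a.shape[1]]=a; canvas[:325,360:760]=b
cv2.imwrite('pics/w6.png',canvas[:,:,::-1])
go((.46,.03,.32,8.2),(.4434,-.25,.23,8.2),(.4434,-.25,.146,8.2))
E
```

```text
11.15 [0.4744 0.1811 0.248 ] [0.94 0.73 0.1 ]
(0.46, 0.03, 0.32, 8.2) shift mm [-149.8  -17.2  -76.3] rot [ 0.08 -0.08 -6.07]
(0.4434, -0.25, 0.23, 8.2) shift mm [-274.8  -56.4   90. ] rot [0. 0. 0.]
(0.4434, -0.25, 0.146, 8.2) shift mm [ 0.  0. 84.] rot [0. 0. 0.]
```

View pics/w6.png

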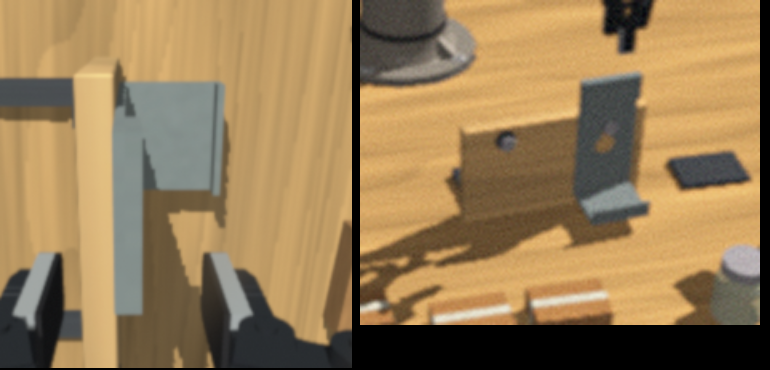

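Bracket A hangs flush on stud b, with the stud in the slot above the hole at (612,128). Now bracket B.

Request:
{"method": "arm_command", "body": {"commands": [-0.15,-0.017,-0.076,0,0,-6,0.6,-0.15,-0.017,-0.076,0,0,-6,0.6,-0.15,-0.017,-0.076,0,0,-6,0.6,-0.15,-0.017,-0.076,0,0,-6,0.6,-0.15,-0.017,-0.076,0,0,-6,0.6]}}

```text
t: 11.75
eef_pos: [0.4599, 0.027, 0.3196]
tool_rot: [0.0, 0.657, 0.754, 0.0]
contact_force: [0.2, 0.5, 0.2]
gripper_width: 0.603
grasp_force: 0.0
```

Request:
{"method": "arm_command", "body": {"commands": [-0.275,-0.056,0,0,0,0,0.6,-0.275,-0.056,0,0,0,0,0.6,-0.275,-0.056,0,0,0,0,0.6,-0.275,-0.056,0,0,0,0,0.6,-0.275,-0.056,0,0,0,0,0.6,-0.275,-0.056,0.05,0,0,0,0.6,-0.275,-0.056,0.08,0,0,0,0.6,-0.275,-0.056,0.08,0,0,0,0.6]}}

```text
t: 12.55
eef_pos: [0.4403, -0.2485, 0.2339]
tool_rot: [-0.005, 0.656, 0.755, -0.003]
contact_force: [0.0, 0.2, -0.7]
gripper_width: 0.603
grasp_force: 0.0
```

```bash
python3 - <<'E'
from h import *
o=get_obs();print(o['t'],np.round(o['eef_pos'],4))
c=snap('wrist'); im=c['img'][:,:,::-1].copy(); hsv=cv2.cvtColor(im,cv2.COLOR_BGR2HSV)
m=((hsv[...,1]<40)&(hsv[...,2]>130)&(hsv[...,2]<170)).astype(np.uint8)
for y in range(-60,61,15):
    pass
a=np.radians(8.2);d=np.array([np.sin(a),-np.cos(a),0])
for s in (-.03,-.015,0,.015,.03):
    u,v=proj(c,np.array([.4434,-.2504,.18])+d*s); v=int(round(v)); r=np.flatnonzero(m[v,int(u)-25:int(u)+26])+int(u)-25
    print(s,round(u,1),v,r.min() if len(r) else None,r.max() if len(r) else None)
col=int(proj(c,(.4434,-.2504,.18))[0]); r=np.flatnonzero(m[:400,col]); print('col',col,r.min(),r.max(), [proj(c,np.array([.4434,-.2504,.18])+d*s).round() for s in(-.04,.04)])
go((.4434,-.2504,.146,8.2))
E
```

```text
12.55 [ 0.4403 -0.2485  0.2339]
-0.03 286.7 194 275 311
-0.015 286.6 216 275 311
0 286.6 238 275 292
0.015 286.6 258 275 291
0.03 286.5 278 275 291
col 286 154 295 [array([287., 179.]), array([287., 291.])]
(0.4434, -0.2504, 0.146, 8.2) shift mm [-2.1  1.8 90.5] rot [-0.42 -0.12 -0.07]
```

Request:
{"method": "arm_command", "body": {"commands": [-0.003,0,0,-0.4,-0.1,0,0.6,-0.003,0,0.045,-0.4,-0.1,0,0.6,-0.003,0,0.07,-0.4,-0.1,0,0.6,-0.003,0,0.09,-0.4,-0.1,0,0.6,-0.003,0,0.09,-0.4,-0.1,0,0.6,-0.003,0,0.09,-0.4,-0.1,0,0.6]}}

```text
t: 13.2
eef_pos: [0.4453, -0.2532, 0.1509]
tool_rot: [0.004, 0.655, 0.756, 0.003]
contact_force: [1.0, -0.0, 1.5]
gripper_width: 0.601
grasp_force: 0.0
```

Request:
{"method": "arm_command", "body": {"commands": [0,0,0,0,0,0,0,0,0,0,0,0,0,0,0,0,0,0,0,0,0,0,0,0,0,0,0,0,0,0,0,0,0,0,0,0,0,0,0,0,0,0,0,0,0,0,0,0,0], "force": 70}}

```text
t: 13.9
eef_pos: [0.4438, -0.2534, 0.1494]
tool_rot: [0.003, 0.655, 0.755, 0.002]
contact_force: [-2.6, 1.3, 3.6]
gripper_width: 0.131
grasp_force: 69.6
```

```bash
python3 - <<'E'
from h import *
o=get_obs();print(o['t'],np.round(o['eef_pos'],4),np.round(o['tool_rot'],4),np.round(o['contact_force'],2))
c=snap('wrist');hsv=cv2.cvtColor(c['img'][:,:,::-1].copy(),cv2.COLOR_BGR2HSV)
m=((hsv[...,1]<40)&(hsv[...,2]>130)&(hsv[...,2]<170))
p=np.array(o['eef_pos']);p[2]=.18;a=np.radians(8.2);d=np.array([np.sin(a),-np.cos(a),0]);col=int(proj(c,p)[0])
print(col,np.flatnonzero(m[:,col]),proj(c,p-.04*d),proj(c,p+.04*d))
n=np.array([np.cos(np.radians(2.08)),np.sin(np.radians(2.08)),0]);sa=np.array([.4727,.0405,.125])
pre=sa+n*.051; ins=sa+n*.007
z0=.145
go((.5,-.20,z0+.1,2.1),(pre[0],pre[1],z0+.1,2.1),(pre[0],pre[1],z0+.05,2.1))
E
```

```text
13.9 [ 0.4438 -0.2534  0.1494] [0.0028 0.6553 0.7554 0.0022] [-2.61  1.28  3.57]
281 [157 158 159 160 161 195 196 197 198 199 200 201 202 203 204 205 206 207
 208 209 210 211 212 213 214 215 216 217 218 219 220 221 222 223 224 225
 226 227 228 229 230 231 232 233 234 235 236 237 238 239 240 241 242 243
 244 245 246 247 248 249 250 251 252 253 254 255 256 257 258 259 260 261
 262 263 264 265 266 267 268 269 270 271 272 273 274 275 276 277 278 279
 280 281 282 283 284 285 286 287 288 289 290 291 292 293 294 295 296 297
 298 299 300 301 302 303 304 305 306 307 308 309 310 311 312 313 314 315
 316 317 318 319 320 321 322 323 324 325 326 327 328 329 330 331 332 333
 334 335 336 337 338 339 340 341 342 343 344 345 346] [281.20098416 214.9074463 ] [281.66272969 384.95716325]
(0.5, -0.2, 0.245, 2.1) shift mm [ 44.8  63.9 -95.2] rot [0.4  0.06 6.01]
(np.float64(0.5236663973221217), np.float64(0.04235103862834437), 0.245, 2.1) shift mm [241.3  32.5   0. ] rot [0. 0. 0.]
(np.float64(0.5236663973221217), np.float64(0.04235103862834437), 0.195, 2.1) shift mm [ 0.  0. 50.] rot [0. 0. 0.]
```

Request:
{"method": "arm_command", "body": {"commands": [0,0,-0.03,0,0,0,0,0,0,-0.06,0,0,0,0,0,0,-0.1,0,0,0,0,0.02,0.03,-0.1,0,0,3,0,0.045,0.064,-0.1,0,0,6,0,0.045,0.064,-0.1,0,0,6,0,0.045,0.064,-0.1,0,0,6,0]}}

```text
t: 14.65
eef_pos: [0.5005, -0.1986, 0.2489]
tool_rot: [0.003, 0.693, 0.721, 0.002]
contact_force: [0.0, -0.2, -2.8]
gripper_width: 0.127
grasp_force: 68.9
```

Request:
{"method": "arm_command", "body": {"commands": [0.04,0.032,0,0,0,0,0,0.08,0.032,0,0,0,0,0,0.12,0.032,0,0,0,0,0,0.16,0.032,0,0,0,0,0,0.2,0.032,0,0,0,0,0,0.241,0.032,0,0,0,0,0,0.241,0.032,0,0,0,0,0,0.241,0.032,0,0,0,0,0]}}

```text
t: 15.45
eef_pos: [0.5226, 0.0421, 0.2492]
tool_rot: [0.003, 0.693, 0.721, 0.002]
contact_force: [0.2, -0.4, -2.9]
gripper_width: 0.128
grasp_force: 69.0
```

Request:
{"method": "arm_command", "body": {"commands": [0,0,0.025,0,0,0,0,0,0,0.05,0,0,0,0,0,0,0.05,0,0,0,0,0,0,0.05,0,0,0,0,0,0,0.05,0,0,0,0]}}

```text
t: 15.95
eef_pos: [0.5244, 0.0411, 0.2009]
tool_rot: [0.003, 0.695, 0.719, 0.003]
contact_force: [0.9, -0.7, -3.5]
gripper_width: 0.125
grasp_force: 69.1
```

```bash
python3 - <<'E'
from h import *
o=get_obs();print(o['t'],np.round(o['eef_pos'],4),np.round(o['tool_rot'],4),o['grasp_force'])
c=snap('wrist'); s=snap('scene')
a=cv2.resize(c['img'][80:330,150:400],None,fx=1.5,fy=1.5); b=cv2.resize(s['img'][140:270,230:390],None,fx=2.5,fy=2.5,interpolation=cv2.INTER_CUBIC)
canvas=np.zeros((380,790,3),np.uint8); canvas[:a.shape[0],:a.shape[1]]=a; canvas[:325,380:780]=b
cv2.imwrite('pics/w7.png',canvas[:,:,::-1])
print(proj(c,(.4727+.0115,.0409,.125)))
R=Rt(o).as_matrix();p=np.array(o['eef_pos'])-R[:,2]*0.031
for x in (-.04,.04): print('hem end',proj(c,p+R[:,0]*x))
go((.4797,.0405,.1994,2.1))
E
```

```text
15.95 [0.5244 0.0411 0.2009] [0.0035 0.6945 0.7195 0.003 ] 69.10505890846252
[225.68368767 221.92597921]
hem end [281.07019854 385.89922745]
hem end [280.80147666 215.28976425]
(0.4797, 0.0405, 0.1994, 2.1) shift mm [  0.3 -44.7   1. ] rot [ 0.53  0.02 -0.02]
```

View pics/w7.png

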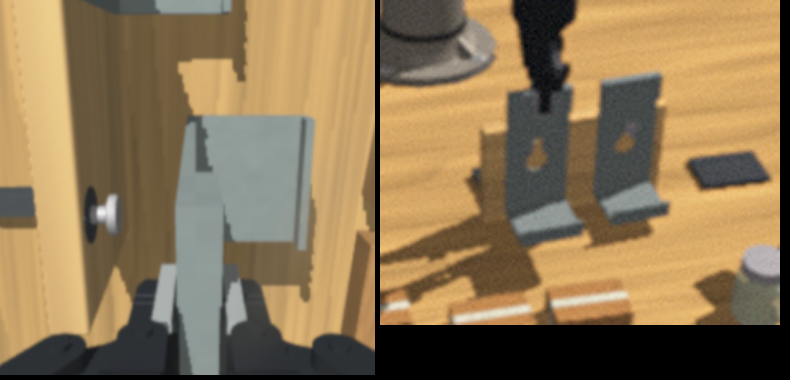

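Bracket B is held centred: its hem end is at v≈216 against a predicted 215, and the stud at v≈222.5 against 222. Insert.

Request:
{"method": "arm_command", "body": {"commands": [0,-0.012,0.001,0,0,0,0,0,-0.024,0.001,0,0,0,0,0,-0.03,0.001,0,0,0,0,0,-0.036,0.001,0,0,0,0,0,-0.041,0.001,0,0,0,0,0,-0.045,0.001,0,0,0,0,0,-0.047,0.001,0,0,0,0,0,-0.047,0.001,0,0,0,0]}}

```text
t: 16.85
eef_pos: [0.4779, 0.0407, 0.1988]
tool_rot: [0.004, 0.694, 0.72, 0.003]
contact_force: [4.3, 0.3, -4.9]
gripper_width: 0.135
grasp_force: 68.8
```

Request:
{"method": "arm_command", "body": {"commands": [0,-0.001,0,0,0,0,0,0,-0.002,0,0,0,0,0,0,-0.003,0,0,0,0,0,0,-0.003,0,0,0,0,0]}}

```text
t: 17.25
eef_pos: [0.4771, 0.0407, 0.1993]
tool_rot: [0.006, 0.694, 0.72, 0.005]
contact_force: [11.4, -0.6, -9.4]
gripper_width: 0.124
grasp_force: 68.4
```

Request:
{"method": "arm_command", "body": {"commands": [0,0.002,0.005,0,0,0,0,0,0.002,0.01,0,0,0,0,0,0.002,0.015,0,0,0,0,0,0.002,0.02,0,0,0,0,0,0.002,0.025,0,0,0,0,0,0.002,0.03,0,0,0,0,0,0.002,0.031,0,0,0,0,0,0.002,0.031,0,0,0,0]}}

```text
t: 18.05
eef_pos: [0.4782, 0.0404, 0.1684]
tool_rot: [0.004, 0.694, 0.72, 0.004]
contact_force: [4.1, 0.7, 4.2]
gripper_width: 0.13
grasp_force: 70.4
```

Request:
{"method": "arm_command", "body": {"commands": [0,0,0,0,0,0,0.4,0,0,0,0,0,0,0.4,0,0,0,0,0,0,0.4,0,0,0,0,0,0,0.5,0,0,0,0,0,0,0.5,0,0,-0.04,0,0,0,0.5,0,0,-0.08,0,0,0,0.5,0,0,-0.12,0,0,0,0.5]}}

```text
t: 18.85
eef_pos: [0.4745, 0.0401, 0.2884]
tool_rot: [0.003, 0.694, 0.72, 0.001]
contact_force: [0.5, 0.9, -0.2]
gripper_width: 0.499
grasp_force: 0.0
```

```bash
python3 - <<'E'
from h import *
o=get_obs();print(o['t'],np.round(o['eef_pos'],4),np.round(o['contact_force'],2))
c=snap('wrist'); s=snap('scene')
# seat check: stud heads at scene px vs bracket columns
for st in ((.4676,.1809,.125),(.4727,.0407,.125)):
    u,v=proj(s,np.array(st)+[.0115,0,0]); print(np.round((u,v),1))
cv2.imwrite('pics/s7.png',cv2.resize(s['img'][130:300,150:430],None,fx=2.8,fy=2.8,interpolation=cv2.INTER_CUBIC)[:,:,::-1])
go((.56,.06,.32,0))
E
```

```text
18.85 [0.4745 0.0401 0.2884] [ 0.49  0.88 -0.23]
[330.2 191.5]
[289.1 198. ]
(0.56, 0.06, 0.32, 0) shift mm [ 16.4  83.2 -26.8] rot [ 0.86 -0.18  2.1 ]
```

View pics/s7.png

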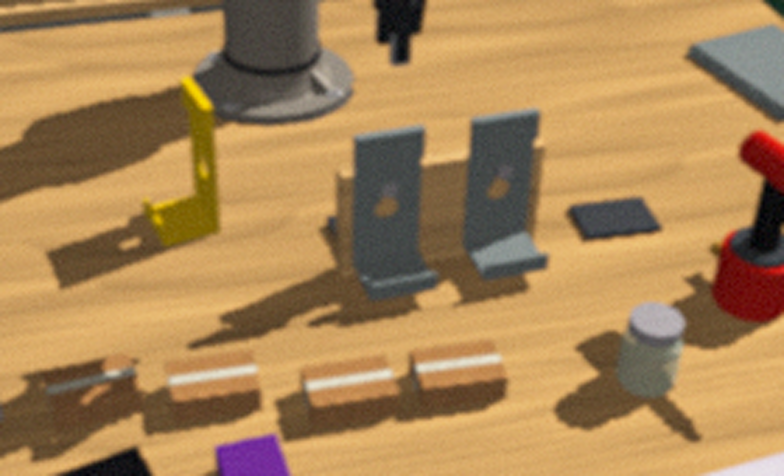

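Both brackets hang locked, with each stud at the top of its slot (crop 390,190 and 503,175). Now locate the cartons by their white bands, and the base plate by its dark mask.

```bash
cat > cart.py <<'E'
from h import *
def rect(c,m,z,lo,hi):
    out=[]
    cs,_=cv2.findContours(m.astype(np.uint8),cv2.RETR_EXTERNAL,cv2.CHAIN_APPROX_NONE)
    for k in cs:
        if not lo<cv2.contourArea(k)<hi: continue
        P=np.array([onz(c,u,v,z)[:2] for u,v in k[:,0]],np.float32)
        (x,y),(a,b),t=cv2.minAreaRect(P)
        if a<b:a,b,t=b,a,t+90
        t=(t+90)%180-90; u,v=k[:,0].mean(0)
        yield (round(u),round(v)),np.round((x,y),4),np.round((a,b),3),round(((t)%180)-90,1) # last: yaw for tool y (short axis)
def bands(c):
    hsv=cv2.cvtColor(c['img'][:,:,::-1].copy(),cv2.COLOR_BGR2HSV).astype(int)
    return (hsv[...,1]<75)&(hsv[...,2]>150)
def dark(c): return (c['img'].max(2)<75)
def brown(c):
    hsv=cv2.cvtColor(c['img'][:,:,::-1].copy(),cv2.COLOR_BGR2HSV).astype(int)
    return hsv
E
python3 - <<'E'
from cart import *
c=snap('top'); 
print('bands');[print(*r) for r in rect(c,bands(c),.032,15,400)]
print('dark');[print(*r) for r in rect(c,dark(c),.008,200,1500)]
h=brown(c)
for p in [(262,164),(262,172),(262,168),(262,180),(250,200),(179,237),(196,237)]: print(p,h[p[1],p[0]])
E
```

```text
bands
(334, 181) [ 0.6418 -0.193 ] [0.093 0.01 ] 0.5
(295, 169) [ 0.6825 -0.0579] [0.087 0.01 ] 0.5
(261, 168) [0.6838 0.0616] [0.09  0.011] -3.1
dark
(85, 316) [0.1663 0.6639] [0.218 0.015] -78.4
(371, 147) [ 0.7659 -0.3233] [0.1   0.065] 14.6
(262, 164) [ 14 144 151]
(262, 172) [ 15 141 145]
(262, 168) [ 19  46 167]
(262, 180) [ 16 134 156]
(250, 200) [ 17 133 155]
(179, 237) [13 39 78]
(196, 237) [ 17 135 147]
```

```bash
python3 - <<'E'
from cart import *
c=snap('top'); h=brown(c)
m=(h[...,1]<75)&(h[...,2]<100); m[:,:150]=0;m[:215]=0;m[265:]=0
print('base');[print(*r) for r in rect(c,m,.008,200,1500)]
go((.66,-.02,.30,0))
E
```

```text
base
(178, 237) [0.4414 0.3504] [0.098 0.067] -2.4
(262, 237) [0.4363 0.0531] [0.171 0.132] -89.2
(0.66, -0.02, 0.3, 0) shift mm [-67.7 182.6 -10.8] rot [ 0.48 -0.04  2.15]
```

Request:
{"method": "arm_command", "body": {"commands": [-0.067,0.203,-0.011,0.5,0,2.1,1,-0.067,0.203,-0.011,0.5,0,2.1,1,-0.067,0.203,-0.011,0.5,0,2.1,1,-0.067,0.203,-0.011,0.5,0,2.1,1,-0.067,0.203,-0.011,0.5,0,2.1,1,-0.067,0.203,-0.011,0.5,0,2.1,1,-0.067,0.203,-0.011,0.5,0,2.1,1]}}

```text
t: 19.75
eef_pos: [0.679, -0.0193, 0.2977]
tool_rot: [-0.001, 0.707, 0.707, -0.002]
contact_force: [-0.1, -0.2, 0.3]
gripper_width: 1.0
grasp_force: 0.0
```

```bash
python3 - <<'E'
from cart import *
o=get_obs();print(o['t'],np.round(o['eef_pos'],4))
c=snap('wrist','w8.png')
m=bands(c); m[330:]=0
print('wrist');[print(*r) for r in rect(c,m,.032,100,4000)]
t=snap('top');print('top');[print(*r) for r in rect(t,bands(t),.032,15,400)]
E
```

```text
19.75 [ 0.679  -0.0193  0.2977]
wrist
(158, 295) [ 0.4943 -0.1944] [0.106 0.022] -31.1
(405, 293) [ 0.8589 -0.1901] [0.118 0.024] 29.4
(256, 287) [ 0.6397 -0.1851] [0.106 0.014] -2.8
(477, 261) [ 0.9614 -0.147 ] [0.163 0.064] -0.1
(284, 200) [ 0.6809 -0.0535] [0.097 0.012] -0.2
(286, 108) [0.6832 0.0634] [0.093 0.013] -3.0
(503, 86) [0.9474 0.0858] [0.187 0.036] 0.0
(456, 47) [0.8801 0.13  ] [0.102 0.029] 5.7
top
(192, 354) [0.0484 0.2932] [0.128 0.032] -16.2
(165, 347) [0.0716 0.3794] [0.027 0.026] 76.8
(370, 187) [ 0.6186 -0.3156] [0.091 0.011] 6.8
(335, 181) [ 0.6403 -0.1931] [0.093 0.011] -1.7
(302, 169) [ 0.6809 -0.0805] [0.042 0.007] 0.5
(129, 151) [0.7391 0.5203] [0.051 0.007] -77.1
```

View pics/w8.png

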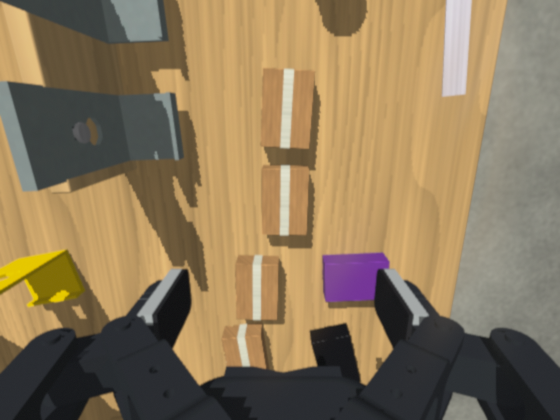

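The view shows all four brown banded cartons: c1 (286,108), c2 (284,200), c3 (256,287) and c4 (244,345). The purple (355,278) and black (335,345) boxes are decoys. I'll pick c1.

```bash
python3 - <<'E'
from h import *
go((.683,.0625,.10,-3),(.683,.0625,.010,-3))
E
```

```text
(0.683, 0.0625, 0.1, -3) shift mm [ 81.    4.8 199. ] rot [-0.2   0.01  3.02]
(0.683, 0.0625, 0.01, -3) shift mm [ 0.  0. 90.] rot [0. 0. 0.]
```

Request:
{"method": "arm_command", "body": {"commands": [0.081,0.005,0.05,-0.2,0,3,1,0.081,0.005,0.1,-0.2,0,3,1,0.081,0.005,0.15,-0.2,0,3,1,0.081,0.005,0.199,-0.2,0,3,1,0.081,0.005,0.199,-0.2,0,3,1,0.081,0.005,0.199,-0.2,0,3,1,0.081,0.005,0.199,-0.2,0,3,1]}}

```text
t: 20.55
eef_pos: [0.6847, 0.0621, 0.1019]
tool_rot: [0.001, 0.725, 0.689, 0.001]
contact_force: [0.4, -0.4, 0.8]
gripper_width: 1.003
grasp_force: 0.0
```

Request:
{"method": "arm_command", "body": {"commands": [0,0,0.03,0,0,0,1,0,0,0.06,0,0,0,1,0,0,0.09,0,0,0,1,0,0,0.09,0,0,0,1,0,0,0.09,0,0,0,1]}}

```text
t: 21.05
eef_pos: [0.6865, 0.0615, 0.0134]
tool_rot: [0.002, 0.725, 0.688, 0.001]
contact_force: [-0.0, 0.2, 0.7]
gripper_width: 1.004
grasp_force: 0.0
```

Request:
{"method": "arm_command", "body": {"commands": [0,0,0,0,0,0,0,0,0,0,0,0,0,0,0,0,0,0,0,0,0,0,0,0,0,0,0,0,0,0,0,0,0,0,0,0,0,0,0,0,0,0], "force": 40}}

```text
t: 21.65
eef_pos: [0.6862, 0.0617, 0.0135]
tool_rot: [0.002, 0.725, 0.688, 0.002]
contact_force: [-2.7, 0.1, 8.9]
gripper_width: 0.718
grasp_force: 43.3
```

```bash
python3 - <<'E'
from h import *
o=get_obs(); print(np.round(o['eef_pos'],4),np.round(o['contact_force'],1))
go((.683,.0625,.26,-3),(.4414,.3504,.26,-2.4),(.4414,.3504,.06,-2.4))
E
```

```text
[0.6862 0.0617 0.0135] [-2.7  0.1  8.9]
(0.683, 0.0625, 0.26, -3) shift mm [   0.6   -2.1 -246.5] rot [ 0.25 -0.01  0.01]
(0.4414, 0.3504, 0.26, -2.4) shift mm [ 274.9 -256.3    0. ] rot [ 0.   0.  -0.6]
(0.4414, 0.3504, 0.06, -2.4) shift mm [  0.   0. 200.] rot [0. 0. 0.]
```

Request:
{"method": "arm_command", "body": {"commands": [0,0,-0.04,0,0,0,0,0,0,-0.08,0,0,0,0,0,0,-0.13,0,0,0,0,0,0,-0.18,0,0,0,0,0,0,-0.23,0,0,0,0,0,0,-0.246,0,0,0,0,0,0,-0.246,0,0,0,0]}}

```text
t: 22.35
eef_pos: [0.686, 0.0616, 0.2604]
tool_rot: [0.003, 0.725, 0.688, 0.003]
contact_force: [1.0, -0.6, -3.8]
gripper_width: 0.713
grasp_force: 47.5
```

Request:
{"method": "arm_command", "body": {"commands": [0.035,-0.032,0,0,0,0,0,0.07,-0.064,0,0,0,0,0,0.1,-0.096,0,0,0,0,0,0.137,-0.128,0,0,0,0,0,0.17,-0.16,0,0,0,0,0,0.205,-0.192,0,0,0,0,0,0.24,-0.224,0,0,0,0,0,0.275,-0.256,0,0,0,-0.6,0]}}

```text
t: 23.15
eef_pos: [0.4403, 0.3506, 0.2537]
tool_rot: [0.001, 0.721, 0.692, -0.001]
contact_force: [1.0, 0.3, -2.6]
gripper_width: 0.71
grasp_force: 47.4
```

Request:
{"method": "arm_command", "body": {"commands": [0,0,0,0,0,0,0,0,0,0,0,0,0,0,0,0,0.03,0,0,0,0,0,0,0.06,0,0,0,0,0,0,0.06,0,0,0,0]}}

```text
t: 23.65
eef_pos: [0.4414, 0.3463, 0.1918]
tool_rot: [0.002, 0.723, 0.691, -0.004]
contact_force: [-0.1, -0.4, -3.0]
gripper_width: 0.716
grasp_force: 47.4
```

```bash
python3 - <<'E'
from cart import *
o=get_obs(); print(o['t'],np.round(o['eef_pos'],4),np.round(o['contact_force'],1),o['grasp_force'],o['gripper_width'])
c=snap('wrist','w9.png'); 
h=brown(c);m=(h[...,1]<75)&(h[...,2]<110);m[300:]=0
print('base');[print(*r) for r in rect(c,m,.008,300,20000)]
print('band in hand');[print(*r) for r in rect(c,bands(c),float(o['eef_pos'][2])+.0185,200,9000)]
go((.4414,.3504,.0215,-2.4))
E
```

```text
23.65 [0.4414 0.3463 0.1918] [-0.1 -0.4 -3. ] 47.373597621917725 0.7158159560902483
base
(534, 274) [0.7238 0.2359] [0.097 0.024] 60.8
(282, 155) [0.4429 0.3821] [0.069 0.04 ] 87.5
(521, 74) [0.6682 0.4485] [0.089 0.075] 8.5
band in hand
(369, 285) [0.4809 0.3486] [0.026 0.006] 18.9
(197, 282) [0.4045 0.3532] [0.024 0.005] -30.5
(545, 242) [0.5552 0.3663] [0.027 0.013] 38.9
(283, 269) [0.4422 0.3522] [0.095 0.012] -2.5
(0.4414, 0.3504, 0.0215, -2.4) shift mm [  4.1  -1.4 172.5] rot [-0.05  0.32 -0.15]
```

Request:
{"method": "arm_command", "body": {"commands": [0.002,0,0.04,0,0.3,0,0,0.002,0,0.08,0,0.3,0,0,0.002,0,0.11,0,0.3,0,0,0.002,0,0.14,0,0.3,0,0,0.002,0,0.16,0,0.3,0,0,0.002,0,0.167,0,0.3,0,0,0.002,0,0.169,0,0.3,0,0,0.002,0,0.169,0,0.3,0,0]}}

```text
t: 24.5
eef_pos: [0.4449, 0.3521, 0.0282]
tool_rot: [-0.001, 0.722, 0.692, 0.003]
contact_force: [0.4, 0.8, -3.1]
gripper_width: 0.714
grasp_force: 47.4
```

```bash
python3 - <<'E'
from cart import *
o=get_obs(); print(o['t'],np.round(o['eef_pos'],4),np.round(o['contact_force'],1))
go((.4414,.348,.0215,-2.4))
E
```

```text
24.5 [0.4449 0.3521 0.0282] [ 0.4  0.8 -3.1]
(0.4414, 0.348, 0.0215, -2.4) shift mm [-4.3 -3.4  6.7] rot [ 0.2  -0.32 -0.01]
```

Request:
{"method": "arm_command", "body": {"commands": [-0.004,-0.003,0,0.2,-0.3,0,0,-0.004,-0.003,0.003,0.2,-0.3,0,0,-0.004,-0.003,0.006,0.2,-0.3,0,0,-0.004,-0.003,0.006,0.2,-0.3,0,0]}}

```text
t: 24.9
eef_pos: [0.4408, 0.3482, 0.0217]
tool_rot: [-0.001, 0.722, 0.692, -0.0]
contact_force: [-2.0, -1.4, 5.7]
gripper_width: 0.709
grasp_force: 48.4
```

```bash
python3 - <<'E'
from cart import *
o=get_obs(); print(o['t'],np.round(o['eef_pos'],4),np.round(o['contact_force'],1))
go((.4414,.348,.0215,-2.4))
E
```

```text
24.9 [0.4408 0.3482 0.0217] [-2.  -1.4  5.7]
(0.4414, 0.348, 0.0215, -2.4) shift mm [-0.2  0.6  0.2] rot [-0.08 -0.01  0.02]
```

Contact at the expected height. Release, lift, and check.

Request:
{"method": "arm_command", "body": {"commands": [0,0,0,0,0,0,1,0,0,0,0,0,0,1,0,0,0,0,0,0,1,0,0,0,0,0,0,1,0,0,-0.04,0,0,0,1,0,0,-0.08,0,0,0,1,0,0,-0.13,0,0,0,1,0,0,-0.18,0,0,0,1]}}

```text
t: 25.7
eef_pos: [0.4406, 0.3476, 0.2024]
tool_rot: [-0.0, 0.722, 0.692, -0.001]
contact_force: [-0.4, 0.9, 1.1]
gripper_width: 0.993
grasp_force: 0.0
```

Request:
{"method": "arm_command", "body": {"commands": [-0.02,0,-0.04,0,0,0,1,-0.04,0,-0.06,0,0,0,1,-0.04,0,-0.06,0,0,0,1,-0.04,0,-0.06,0,0,0,1]}}

```text
t: 26.1
eef_pos: [0.439, 0.3084, 0.261]
tool_rot: [-0.001, 0.722, 0.692, -0.0]
contact_force: [-0.2, 0.9, 0.2]
gripper_width: 1.002
grasp_force: 0.0
```

```bash
python3 - <<'E'
from cart import *
o=get_obs(); print(o['t'],np.round(o['eef_pos'],4),np.round(o['tool_rot'],3))
c=snap('wrist','w10.png'); m=bands(c);m[330:]=0
print('bands');[print(*r) for r in rect(c,m,.04,100,9000)]
h=brown(c);m=(h[...,1]<75)&(h[...,2]<110);m[300:]=0
print('base');[print(*r) for r in rect(c,m,.008,20,20000)]
print(proj(c,(.4414,.3504,.04)))
t=snap('top');print('top');[print(*r) for r in rect(t,bands(t),.032,15,400)]
go((.60,.10,.27,0),(.6815,-.056,.12,0),(.6815,-.056,.012,0))
E
```

```text
26.1 [0.439  0.3084 0.261 ] [-0.001  0.722  0.692 -0.   ]
bands
(406, 295) [0.5965 0.1539] [0.095 0.019] 27.5
(159, 294) [0.2706 0.17  ] [0.087 0.016] -34.9
(529, 205) [0.7398 0.2694] [0.121 0.054] 38.7
(283, 146) [0.441  0.3496] [0.091 0.012] -2.1
base
(415, 290) [0.6196 0.1403] [0.043 0.009] 36.8
(150, 291) [0.2442 0.1549] [0.044 0.009] -41.6
(386, 288) [0.5851 0.151 ] [0.048 0.04 ] -2.2
(178, 288) [0.28   0.1633] [0.048 0.039] -2.6
(360, 274) [0.5415 0.1685] [0.079 0.003] 1.8
(316, 275) [0.4769 0.1698] [0.088 0.018] 19.4
(267, 259) [0.4006 0.1818] [0.089 0.077] -88.7
(499, 221) [0.7249 0.2416] [0.099 0.024] 59.1
(283, 102) [0.4429 0.3996] [0.068 0.004] 87.6
(470, 46) [0.6556 0.4505] [0.086 0.065] 30.9
[282.88114941 146.79592442]
top
(182, 238) [0.4406 0.3285] [0.045 0.01 ] 0.5
(295, 169) [ 0.6825 -0.0579] [0.087 0.01 ] 0.5
(129, 151) [0.739  0.5207] [0.051 0.007] -77.1
(0.6, 0.1, 0.27, 0) shift mm [-202.2  169.8  -10.2] rot [-0.17  0.11 -2.3 ]
(0.6815, -0.056, 0.12, 0) shift mm [-156.    81.5  150. ] rot [0. 0. 0.]
(0.6815, -0.056, 0.012, 0) shift mm [  0.   0. 108.] rot [0. 0. 0.]
```

Carton 1 is at (0.441, 0.3496), yaw −2.1°, i.e. centred. Next, carton 2.

Request:
{"method": "arm_command", "body": {"commands": [-0.202,0.17,-0.01,0,0,-2.3,1,-0.202,0.17,-0.01,0,0,-2.3,1,-0.202,0.17,-0.01,0,0,-2.3,1,-0.202,0.17,-0.01,0,0,-2.3,1,-0.202,0.17,-0.01,0,0,-2.3,1,-0.202,0.17,-0.01,0,0,-2.3,1,-0.202,0.17,-0.01,0,0,-2.3,1]}}

```text
t: 26.9
eef_pos: [0.6017, 0.0963, 0.2694]
tool_rot: [0.0, 0.709, 0.705, -0.002]
contact_force: [-0.2, -0.8, -0.2]
gripper_width: 1.005
grasp_force: 0.0
```

Request:
{"method": "arm_command", "body": {"commands": [-0.158,0.082,0.03,0,0,0,1,-0.158,0.082,0.06,0,0,0,1,-0.158,0.082,0.09,0,0,0,1,-0.158,0.082,0.12,0,0,0,1,-0.158,0.082,0.15,0,0,0,1,-0.158,0.082,0.15,0,0,0,1,-0.158,0.082,0.15,0,0,0,1,-0.158,0.082,0.15,0,0,0,1]}}

```text
t: 27.7
eef_pos: [0.6834, -0.057, 0.1224]
tool_rot: [0.0, 0.707, 0.707, 0.0]
contact_force: [-0.3, -0.3, 0.5]
gripper_width: 0.999
grasp_force: 0.0
```

```bash
python3 - <<'E'
from cart import *
o=get_obs(); print(o['t'],np.round(o['eef_pos'],4),np.round(o['tool_rot'],3))
c=snap('wrist'); m=bands(c);m[330:]=0
[print(*r) for r in rect(c,m,.032,100,9000)]
go((.682,-.057,.012,0))
E
```

```text
27.7 [ 0.6834 -0.057   0.1224] [0.    0.707 0.707 0.   ]
(234, 313) [ 0.6423 -0.1431] [0.035 0.013] -8.9
(406, 296) [ 0.7887 -0.1246] [0.061 0.013] 29.9
(159, 293) [ 0.581  -0.1245] [0.059 0.011] -35.3
(278, 210) [ 0.6808 -0.0538] [0.096 0.012] -1.0
(0.682, -0.057, 0.012, 0) shift mm [  0.2  -1.9 111.1] rot [0.09 0.01 0.06]
```

Request:
{"method": "arm_command", "body": {"commands": [0.001,-0.003,0.04,0,0,0.5,1,0.001,-0.003,0.08,0,0,0.5,1,0.001,-0.003,0.11,0,0,0.5,1,0.001,-0.003,0.11,0,0,0.5,1,0.001,-0.003,0.11,0,0,0.5,1]}}

```text
t: 28.25
eef_pos: [0.6805, -0.0574, 0.013]
tool_rot: [0.001, 0.71, 0.704, -0.0]
contact_force: [1.0, 0.6, 0.9]
gripper_width: 0.997
grasp_force: 0.0
```

Request:
{"method": "arm_command", "body": {"commands": [0,0,0,0,0,0,0,0,0,0,0,0,0,0,0,0,0,0,0,0,0,0,0,0,0,0,0,0,0,0,0,0,0,0,0,0,0,0,0,0,0,0], "force": 40}}

```text
t: 28.85
eef_pos: [0.681, -0.0581, 0.0138]
tool_rot: [0.001, 0.711, 0.704, 0.001]
contact_force: [-1.1, 1.2, 7.3]
gripper_width: 0.717
grasp_force: 44.3
```

```bash
python3 - <<'E'
from cart import *
o=get_obs(); z=o['eef_pos'][2];print(o['t'],np.round(o['eef_pos'],4),o['gripper_width'])
go((*o['eef_pos'][:2],.26,0),(.441,.3496,.26,-2.2),(.441,.3496,.12,-2.2))
E
```

```text
28.85 [ 0.681  -0.0581  0.0138] 0.7167509146858104
(np.float64(0.6809848696535432), np.float64(-0.058149914258734815), 0.26, 0) shift mm [-1.000e-01  6.000e-01 -2.462e+02] rot [ 0.14  0.02 -0.57]
(0.441, 0.3496, 0.26, -2.2) shift mm [ 407.7 -240.     0. ] rot [0.  0.  2.2]
(0.441, 0.3496, 0.12, -2.2) shift mm [  0.   0. 140.] rot [0. 0. 0.]
```

Request:
{"method": "arm_command", "body": {"commands": [0,0,-0.04,0,0,0,0,0,0,-0.08,0,0,0,0,0,0,-0.13,0,0,0,0,0,0,-0.18,0,0,0,0,0,0,-0.23,0,0,0,0,0,0,-0.246,0,0,0,0,0,0,-0.246,0,0,0,0]}}

```text
t: 29.55
eef_pos: [0.6808, -0.0584, 0.2602]
tool_rot: [0.002, 0.711, 0.703, 0.001]
contact_force: [-0.5, 0.2, -3.5]
gripper_width: 0.711
grasp_force: 47.8
```

Request:
{"method": "arm_command", "body": {"commands": [0.04,-0.024,0,0,0,0,0,0.08,-0.048,0,0,0,0,0,0.12,-0.072,0,0,0,0,0,0.16,-0.096,0,0,0,0,0,0.2,-0.12,0,0,0,0,0,0.2,-0.12,0,0,0,0,0]}}

```text
t: 30.15
eef_pos: [0.5563, 0.1522, 0.2532]
tool_rot: [-0.004, 0.706, 0.708, -0.003]
contact_force: [1.2, 0.8, -3.6]
gripper_width: 0.717
grasp_force: 47.7
```

Request:
{"method": "arm_command", "body": {"commands": [0.04,-0.024,0,0,0,0,0,0.08,-0.048,0,0,0,0,0,0.12,-0.072,0,0,0,0,0,0.16,-0.096,0,0,0,1.6,0,0.205,-0.12,0,0,0,1.6,0,0.205,-0.12,0.03,0,0,1.6,0,0.205,-0.12,0.08,0,0,1.6,0,0.205,-0.12,0.13,0,0,1.6,0]}}

```text
t: 30.95
eef_pos: [0.4418, 0.3494, 0.1237]
tool_rot: [-0.0, 0.72, 0.694, -0.002]
contact_force: [-0.7, 1.1, -3.7]
gripper_width: 0.713
grasp_force: 47.7
```

Request:
{"method": "arm_command", "body": {"commands": [0,0,0,0,0,0,0,0,0,0,0,0,0,0]}}

```text
t: 31.15
eef_pos: [0.4428, 0.348, 0.1257]
tool_rot: [0.0, 0.721, 0.693, -0.003]
contact_force: [0.9, -0.1, -2.6]
gripper_width: 0.709
grasp_force: 47.7
```

```bash
python3 - <<'E'
from cart import *
o=get_obs(); print(o['t'],np.round(o['eef_pos'],4),o['grasp_force'])
c=snap('wrist'); m=bands(c);m[330:]=0
print('in hand');[print(*r) for r in rect(c,m,float(o['eef_pos'][2])+.0182,400,9000)]
print([np.round(proj(c,(.441,.3496,.04)))])
go((.441,.3474,.0538,-2.2))
E
```

```text
31.15 [0.4428 0.348  0.1257] 47.747769355773926
in hand
(282, 242) [0.4442 0.3694] [0.082 0.012] -2.4
[array([280., 217.])]
(0.441, 0.3474, 0.0538, -2.2) shift mm [-1.7 -3.  73.7] rot [-0.05  0.08 -0.03]
```

Request:
{"method": "arm_command", "body": {"commands": [-0.001,-0.002,0.03,0,0,0,0,-0.001,-0.002,0.05,0,0,0,0,-0.001,-0.002,0.062,0,0,0,0,-0.001,-0.002,0.064,0,0,0,0,-0.001,-0.002,0.064,0,0,0,0,-0.001,-0.002,0.064,0,0,0,0]}}

```text
t: 31.8
eef_pos: [0.4423, 0.3491, 0.0644]
tool_rot: [-0.0, 0.72, 0.693, 0.0]
contact_force: [-0.7, -0.4, -3.9]
gripper_width: 0.712
grasp_force: 47.7
```

```bash
python3 - <<'E'
from cart import *
o=get_obs(); print(o['t'],np.round(o['eef_pos'],4),np.round(o['contact_force'],1))
go((.441,.3474,.0538,-2.2))
E
```

```text
31.8 [0.4423 0.3491 0.0644] [-0.7 -0.4 -3.9]
(0.441, 0.3474, 0.0538, -2.2) shift mm [-1.7 -1.3 10.6] rot [ 0.01 -0.05  0.01]
```

Request:
{"method": "arm_command", "body": {"commands": [-0.002,-0.001,0.004,0,0,0,0,-0.002,-0.001,0.008,0,0,0,0,-0.002,-0.001,0.01,0,0,0,0,-0.002,-0.001,0.01,0,0,0,0]}}

```text
t: 32.2
eef_pos: [0.4402, 0.3464, 0.0539]
tool_rot: [-0.001, 0.721, 0.693, -0.001]
contact_force: [-4.3, -1.7, 9.9]
gripper_width: 0.715
grasp_force: 49.3
```

Request:
{"method": "arm_command", "body": {"commands": [0,0,0,0,0,0,1,0,0,0,0,0,0,1,0,0,0,0,0,0,1,0,0,0,0,0,0,1,0,0,-0.04,0,0,0,1,0,0,-0.08,0,0,0,1,0,0,-0.13,0,0,0,1,0,0,-0.18,0,0,0,1]}}

```text
t: 33.0
eef_pos: [0.4403, 0.3462, 0.2345]
tool_rot: [-0.0, 0.721, 0.693, -0.001]
contact_force: [0.6, 1.5, 0.8]
gripper_width: 1.001
grasp_force: 0.0
```

Request:
{"method": "arm_command", "body": {"commands": [-0.02,0,-0.04,0,0,0,1,-0.05,0,-0.06,0,0,0,1,-0.05,0,-0.06,0,0,0,1,-0.05,0,-0.06,0,0,0,1]}}

```text
t: 33.4
eef_pos: [0.4387, 0.2966, 0.2934]
tool_rot: [-0.001, 0.721, 0.693, -0.0]
contact_force: [-1.2, 0.7, -0.2]
gripper_width: 1.002
grasp_force: 0.0
```

```bash
python3 - <<'E'
from cart import *
o=get_obs(); print(o['t'],np.round(o['eef_pos'],4),np.round(o['tool_rot'],3))
c=snap('wrist','w11.png'); m=bands(c);m[300:]=0
[print(*r) for r in rect(c,m,.072,400,9000)]
t=snap('top');print('top');[print(*r) for r in rect(t,bands(t),.032,15,400)]
go((.60,.06,.30,0),(.641,-.193,.12,-1.5))
E
```

```text
33.4 [0.4387 0.2966 0.2934] [-0.001  0.721  0.693 -0.   ]
(514, 190) [0.7169 0.2803] [0.105 0.056] 39.9
(282, 135) [0.4408 0.3488] [0.092 0.012] -2.5
top
(182, 238) [0.4406 0.3303] [0.034 0.01 ] 0.5
(129, 151) [0.7391 0.5205] [0.05  0.007] -79.0
(0.6, 0.06, 0.3, 0) shift mm [-231.3  170.6   -7.8] rot [-0.14  0.08 -2.11]
(0.641, -0.193, 0.12, -1.5) shift mm [-253.   41.  180.] rot [0.  0.  1.5]
```

Carton 2 is at (0.4408, 0.3488), flush. Now carton 3.

Request:
{"method": "arm_command", "body": {"commands": [-0.231,0.17,-0.01,0,0,-2.2,1,-0.231,0.17,-0.01,0,0,-2.2,1,-0.231,0.17,-0.01,0,0,-2.2,1,-0.231,0.17,-0.01,0,0,-2.2,1,-0.231,0.17,-0.01,0,0,-2.2,1,-0.231,0.17,-0.01,0,0,-2.2,1,-0.231,0.17,-0.01,0,0,-2.2,1]}}

```text
t: 34.2
eef_pos: [0.6015, 0.0534, 0.3021]
tool_rot: [0.001, 0.71, 0.704, -0.002]
contact_force: [0.5, -0.9, 0.8]
gripper_width: 1.0
grasp_force: 0.0
```

Request:
{"method": "arm_command", "body": {"commands": [-0.252,0.04,0.0,0,0,1.5,1,-0.252,0.04,0.0,0,0,1.5,1,-0.252,0.04,0.0,0,0,1.5,1,-0.252,0.04,0.05,0,0,1.5,1,-0.252,0.04,0.1,0,0,1.5,1,-0.252,0.04,0.12,0,0,1.5,1,-0.252,0.04,0.12,0,0,1.5,1,-0.252,0.04,0.12,0,0,1.5,1]}}

```text
t: 35.0
eef_pos: [0.6382, -0.1919, 0.1798]
tool_rot: [-0.003, 0.716, 0.698, -0.003]
contact_force: [-0.5, 0.3, 0.4]
gripper_width: 1.005
grasp_force: 0.0
```

```bash
python3 - <<'E'
from cart import *
o=get_obs(); print(o['t'],np.round(o['eef_pos'],4),np.round(o['tool_rot'],3))
c=snap('wrist','w12.png'); m=bands(c);m[330:]=0
[print(*r) for r in rect(c,m,.032,100,9000)]
t=snap('top');print('top');[print(*r) for r in rect(t,bands(t),.032,15,400)]
go((.641,-.193,.0135,-1.5))
E
```

```text
35.0 [ 0.6382 -0.1919  0.1798] [-0.003  0.716  0.698 -0.003]
(407, 296) [ 0.7656 -0.2986] [0.075 0.017] 27.9
(159, 294) [ 0.5045 -0.2908] [0.074 0.015] -32.5
(265, 295) [ 0.6166 -0.2966] [0.084 0.015] 4.0
(285, 196) [ 0.6401 -0.191 ] [0.095 0.012] -1.3
top
(231, 318) [0.1715 0.1571] [0.026 0.025] -17.6
(215, 308) [0.2039 0.2138] [0.089 0.018] -27.2
(174, 237) [0.4404 0.3578] [0.089 0.01 ] 0.5
(371, 187) [ 0.6188 -0.3173] [0.088 0.011] 6.8
(129, 151) [0.7391 0.5203] [0.051 0.007] -77.1
(0.641, -0.193, 0.0135, -1.5) shift mm [ -1.7   0.5 170.3] rot [-0.06  0.04  0.13]
```

Request:
{"method": "arm_command", "body": {"commands": [0,0.001,0.05,0,0,0,1,0,0.001,0.1,0,0,0,1,0,0.001,0.14,0,0,0,1,0,0.001,0.166,0,0,0,1,0,0.001,0.166,0,0,0,1,0,0.001,0.166,0,0,0,1]}}

```text
t: 35.7
eef_pos: [0.6424, -0.1919, 0.0193]
tool_rot: [0.001, 0.715, 0.699, 0.0]
contact_force: [-0.2, -0.5, -0.1]
gripper_width: 1.0
grasp_force: 0.0
```

Request:
{"method": "arm_command", "body": {"commands": [0,0,0,0,0,0,0,0,0,0,0,0,0,0,0,0,0,0,0,0,0,0,0,0,0,0,0,0,0,0,0,0,0,0,0,0,0,0,0,0,0,0], "force": 40}}

```text
t: 36.3
eef_pos: [0.6417, -0.1931, 0.0199]
tool_rot: [0.001, 0.716, 0.698, 0.0]
contact_force: [-3.6, 2.5, 8.4]
gripper_width: 0.709
grasp_force: 41.9
```

```bash
python3 - <<'E'
from cart import *
o=get_obs(); p=o['eef_pos'];print(o['t'],np.round(p,4),o['gripper_width'])
go((p[0],p[1],.26,-1.5),(.441,.349,.26,-2.3))
E
```

```text
36.3 [ 0.6417 -0.1931  0.0199] 0.7091570338057954
(np.float64(0.6416923968801203), np.float64(-0.19305086048178166), 0.26, -1.5) shift mm [-1.000e-01  4.000e-01 -2.401e+02] rot [0.09 0.03 0.03]
(0.441, 0.349, 0.26, -2.3) shift mm [ 536.6 -214.8    0. ] rot [0.  0.  0.8]
```

The grip is 6 mm too high, so I'll regrip lower.

Request:
{"method": "arm_command", "body": {"commands": [0,0,0,0,0,0,1,0,0,0,0,0,0,1,0,0,0,0,0,0,1,0,0,0.006,0,0,0,1,0,0,0.007,0,0,0,1,0,0,0.007,0,0,0,1]}}

```text
t: 36.9
eef_pos: [0.6401, -0.1927, 0.0095]
tool_rot: [-0.001, 0.716, 0.698, -0.001]
contact_force: [-0.1, -0.4, -0.1]
gripper_width: 0.998
grasp_force: 0.0
```

Request:
{"method": "arm_command", "body": {"commands": [0,0,0,0,0,0,0,0,0,0,0,0,0,0,0,0,0,0,0,0,0,0,0,0,0,0,0,0,0,0,0,0,0,0,0,0,0,0,0,0,0,0], "force": 40}}

```text
t: 37.5
eef_pos: [0.6409, -0.193, 0.0105]
tool_rot: [0.0, 0.716, 0.698, -0.001]
contact_force: [-0.1, -1.0, 4.6]
gripper_width: 0.714
grasp_force: 45.7
```

Request:
{"method": "arm_command", "body": {"commands": [0,0,-0.04,0,0,0,0,0,0,-0.08,0,0,0,0,0,0,-0.13,0,0,0,0,0,0,-0.18,0,0,0,0,0,0,-0.23,0,0,0,0,0,0,-0.246,0,0,0,0,0,0,-0.246,0,0,0,0]}}

```text
t: 38.2
eef_pos: [0.6414, -0.193, 0.2578]
tool_rot: [0.001, 0.716, 0.698, 0.0]
contact_force: [-0.7, -0.1, -3.4]
gripper_width: 0.712
grasp_force: 46.9
```

Request:
{"method": "arm_command", "body": {"commands": [0.04,-0.015,0,0,0,0,0,0.08,-0.03,0,0,0,0,0,0.12,-0.046,0,0,0,0,0,0.16,-0.062,0,0,0,0,0,0.2,-0.08,0,0,0,0,0,0.24,-0.096,0,0,0,0,0,0.28,-0.112,0,0,0,0,0,0.28,-0.112,0,0,0,0,0]}}

```text
t: 39.0
eef_pos: [0.5319, 0.0985, 0.2522]
tool_rot: [-0.003, 0.712, 0.702, -0.003]
contact_force: [0.7, 0.3, -3.2]
gripper_width: 0.716
grasp_force: 46.8
```

```bash
python3 - <<'E'
from cart import *
o=get_obs(); p=o['eef_pos'];print(o['t'],np.round(p,4),o['gripper_width'],o['grasp_force'])
go((.441,.348,.15,-2.3))
E
```

```text
39.0 [0.5319 0.0985 0.2522] 0.716420601766579 46.754175424575806
(0.441, 0.348, 0.15, -2.3) shift mm [248.2 -93.5 103.1] rot [-0.53  0.    1.5 ]
```

Request:
{"method": "arm_command", "body": {"commands": [0.04,-0.015,0,0,0,0,0,0.08,-0.03,0,0,0,0,0,0.12,-0.045,0,0,0,0.7,0,0.16,-0.06,0,0,0,1.5,0,0.2,-0.075,0,-0.5,0,1.5,0,0.248,-0.093,0,-0.5,0,1.5,0,0.248,-0.093,0.05,-0.5,0,1.5,0,0.248,-0.093,0.1,-0.5,0,1.5,0]}}

```text
t: 39.8
eef_pos: [0.447, 0.3428, 0.1525]
tool_rot: [0.003, 0.723, 0.691, 0.001]
contact_force: [-0.7, -0.2, -3.4]
gripper_width: 0.712
grasp_force: 46.8
```

Request:
{"method": "arm_command", "body": {"commands": [0,0,0.03,0,0,0,0,0,0,0.05,0,0,0,0,0,0,0.055,0,0,0,0,0,0,0.055,0,0,0,0,0,0,0.055,0,0,0,0]}}

```text
t: 40.3
eef_pos: [0.45, 0.3402, 0.1012]
tool_rot: [0.003, 0.725, 0.688, 0.002]
contact_force: [0.4, 0.2, -2.1]
gripper_width: 0.717
grasp_force: 46.7
```

```bash
python3 - <<'E'
from cart import *
o=get_obs(); print(o['t'],np.round(o['eef_pos'],4),np.round(o['contact_force'],1))
go((.441,.3478,.0825,-2.3))
E
```

```text
40.3 [0.45   0.3402 0.1012] [ 0.4  0.2 -2.1]
(0.441, 0.3478, 0.0825, -2.3) shift mm [ 7.1 -9.6 18.6] rot [ 0.43  0.06 -0.69]
```

Request:
{"method": "arm_command", "body": {"commands": [0.007,-0.01,0,0.4,0,-0.7,0,0.007,-0.01,0.006,0.4,0,-0.7,0,0.007,-0.01,0.01,0.4,0,-0.7,0,0.007,-0.01,0.01,0.4,0,-0.7,0]}}

```text
t: 40.7
eef_pos: [0.4398, 0.3479, 0.0905]
tool_rot: [0.0, 0.721, 0.693, -0.001]
contact_force: [-0.6, -0.5, -2.7]
gripper_width: 0.714
grasp_force: 46.7
```

```bash
python3 - <<'E'
from cart import *
o=get_obs(); print(o['t'],np.round(o['eef_pos'],4),np.round(o['contact_force'],1))
go((.441,.3478,.0825,-2.3))
E
```

```text
40.7 [0.4398 0.3479 0.0905] [-0.6 -0.5 -2.7]
(0.441, 0.3478, 0.0825, -2.3) shift mm [0.  1.2 8. ] rot [-0.02  0.07  0.05]
```

Request:
{"method": "arm_command", "body": {"commands": [0,0.001,0.003,0,0,0,0,0,0.001,0.006,0,0,0,0,0,0.001,0.008,0,0,0,0,0,0.001,0.008,0,0,0,0]}}

```text
t: 41.1
eef_pos: [0.4413, 0.3477, 0.0827]
tool_rot: [0.0, 0.721, 0.693, -0.0]
contact_force: [-0.3, 0.2, -3.2]
gripper_width: 0.716
grasp_force: 46.8
```

Request:
{"method": "arm_command", "body": {"commands": [0,0,0.001,0,0,0,0,0,0,0.002,0,0,0,0,0,0,0.002,0,0,0,0]}}

```text
t: 41.4
eef_pos: [0.4414, 0.3477, 0.0824]
tool_rot: [-0.0, 0.721, 0.693, -0.0]
contact_force: [-5.0, -3.9, 14.7]
gripper_width: 0.711
grasp_force: 48.9
```

Request:
{"method": "arm_command", "body": {"commands": [0,0,0,0,0,0,1,0,0,0,0,0,0,1,0,0,0,0,0,0,1,0,0,0,0,0,0,1,0,0,-0.04,0,0,0,1,0,0,-0.08,0,0,0,1,0,0,-0.13,0,0,0,1,0,0,-0.18,0,0,0,1]}}

```text
t: 42.2
eef_pos: [0.4409, 0.3475, 0.2624]
tool_rot: [0.001, 0.721, 0.693, -0.001]
contact_force: [0.2, 1.2, 1.1]
gripper_width: 0.999
grasp_force: 0.0
```

Request:
{"method": "arm_command", "body": {"commands": [-0.02,0,-0.04,0,0,0,1,-0.05,0,-0.06,0,0,0,1,-0.05,0,-0.06,0,0,0,1,-0.05,0,-0.06,0,0,0,1]}}

```text
t: 42.6
eef_pos: [0.4392, 0.2979, 0.3213]
tool_rot: [-0.0, 0.721, 0.693, 0.0]
contact_force: [-0.6, 0.4, -0.3]
gripper_width: 1.0
grasp_force: 0.0
```

```bash
python3 - <<'E'
from cart import *
o=get_obs(); print(o['t'],np.round(o['eef_pos'],4),np.round(o['tool_rot'],3))
c=snap('wrist','w13.png'); m=bands(c);m[300:]=0
[print(*r) for r in rect(c,m,.104,400,9000)]
go((.58,.03,.32,0),(.6187,-.315,.18,6.5),prev=None)
E
```

```text
42.6 [0.4392 0.2979 0.3213] [-0.     0.721  0.693  0.   ]
(498, 187) [0.6948 0.2873] [0.094 0.052] 39.5
(282, 138) [0.4419 0.3482] [0.091 0.012] -2.6
(0.58, 0.03, 0.32, 0) shift mm [-262.8  151.7    0.6] rot [-0.03  0.01 -2.25]
(0.6187, -0.315, 0.18, 6.5) shift mm [-345.    38.7  140. ] rot [ 0.   0.  -6.5]
```

Carton 3 is at (0.4419, 0.3482). Now carton 4.

Request:
{"method": "arm_command", "body": {"commands": [-0.263,0.152,0,0,0,-2.2,1,-0.263,0.152,0,0,0,-2.2,1,-0.263,0.152,0,0,0,-2.2,1,-0.263,0.152,0,0,0,-2.2,1,-0.263,0.152,0,0,0,-2.2,1,-0.263,0.152,0,0,0,-2.2,1,-0.263,0.152,0,0,0,-2.2,1,-0.263,0.152,0,0,0,-2.2,1]}}

```text
t: 43.45
eef_pos: [0.5807, 0.0277, 0.3199]
tool_rot: [0.0, 0.709, 0.705, -0.001]
contact_force: [-0.1, 0.2, -0.1]
gripper_width: 1.002
grasp_force: 0.0
```

Request:
{"method": "arm_command", "body": {"commands": [-0.345,0.04,0,0,0,-6.5,1,-0.345,0.04,0,0,0,-6.5,1,-0.345,0.04,0,0,0,-6.5,1,-0.345,0.04,0,0,0,-6.5,1,-0.345,0.04,0,0,0,-6.5,1,-0.345,0.04,0.04,0,0,-6.5,1,-0.345,0.04,0.09,0,0,-6.5,1,-0.345,0.04,0.14,0,0,-6.5,1]}}

```text
t: 44.25
eef_pos: [0.6203, -0.3085, 0.2127]
tool_rot: [0.002, 0.666, 0.746, -0.0]
contact_force: [-0.3, 0.6, 0.2]
gripper_width: 1.005
grasp_force: 0.0
```

Request:
{"method": "arm_command", "body": {"commands": [0,0,0,0,0,0,1,0,0,0,0,0,0,1]}}

```text
t: 44.45
eef_pos: [0.62, -0.3043, 0.2124]
tool_rot: [-0.001, 0.665, 0.747, -0.0]
contact_force: [0.1, -0.3, 1.5]
gripper_width: 0.997
grasp_force: 0.0
```

```bash
python3 - <<'E'
from cart import *
o=get_obs(); print(o['t'],np.round(o['eef_pos'],4),np.round(o['tool_rot'],3))
c=snap('wrist','w14.png'); m=bands(c);m[330:]=0
[print(*r) for r in rect(c,m,.032,100,9000)]
t=snap('top');print('top');[print(*r) for r in rect(t,bands(t),.032,15,400)]
go((.6187,-.316,.0125,6.5))
E
```

```text
44.45 [ 0.62   -0.3043  0.2124] [-0.001  0.665  0.747 -0.   ]
(406, 295) [ 0.7779 -0.4087] [0.08  0.016] 38.2
(264, 298) [ 0.6131 -0.4364] [0.081 0.024] 3.8
(159, 294) [ 0.4925 -0.4419] [0.082 0.016] -28.7
(280, 198) [ 0.6181 -0.314 ] [0.096 0.012] 6.7
top
(261, 312) [0.1903 0.0576] [0.028 0.017] -32.8
(251, 303) [0.2221 0.0927] [0.048 0.009] -37.7
(172, 237) [0.442  0.3632] [0.093 0.012] -2.4
(129, 151) [0.7391 0.5205] [0.05  0.007] -79.0
(0.6187, -0.316, 0.0125, 6.5) shift mm [ -9.9  -4.2 203. ] rot [0.15 0.09 0.11]
```

Request:
{"method": "arm_command", "body": {"commands": [-0.01,-0.004,0.05,0.1,0.1,0,1,-0.01,-0.004,0.1,0.1,0.1,0,1,-0.01,-0.004,0.14,0.1,0.1,0,1,-0.01,-0.004,0.18,0.1,0.1,0,1,-0.01,-0.004,0.198,0.1,0.1,0,1,-0.01,-0.004,0.198,0.1,0.1,0,1,-0.01,-0.004,0.198,0.1,0.1,0,1]}}

```text
t: 45.25
eef_pos: [0.6181, -0.3182, 0.0182]
tool_rot: [0.001, 0.666, 0.746, 0.0]
contact_force: [-0.3, 0.5, 0.4]
gripper_width: 0.996
grasp_force: 0.0
```

Request:
{"method": "arm_command", "body": {"commands": [0,0,0,0,0,0,0,0,0,0,0,0,0,0,0,0,0,0,0,0,0,0,0,0,0,0,0,0,0,0,0,0,0,0,0,0,0,0,0,0,0,0], "force": 40}}

```text
t: 45.85
eef_pos: [0.6179, -0.3186, 0.0185]
tool_rot: [0.001, 0.666, 0.746, 0.001]
contact_force: [-1.1, 2.2, 7.2]
gripper_width: 0.713
grasp_force: 42.6
```

```bash
python3 - <<'E'
from cart import *
o=get_obs(); p=o['eef_pos'];print(o['t'],np.round(p,4),o['gripper_width'])
go((p[0],p[1],.27,6.5),(.58,.0,.27,0),(.441,.348,.27,-2.3))
E
```

```text
45.85 [ 0.6179 -0.3186  0.0185] 0.7133965518038534
(np.float64(0.6178972082046028), np.float64(-0.3185635663512997), 0.27, 6.5) shift mm [-2.000e-01  5.000e-01 -2.515e+02] rot [ 0.11  0.04 -0.07]
(0.58, 0.0, 0.27, 0) shift mm [320.8  -1.6   0. ] rot [0.  0.  6.5]
(0.441, 0.348, 0.27, -2.3) shift mm [ 348. -139.    0.] rot [0.  0.  2.3]
```

Request:
{"method": "arm_command", "body": {"commands": [0,0,0,0,0,0,1,0,0,0,0,0,0,1,0,0,0,0,0,0,1,0.002,0,0.005,0,0,0,1,0.002,0,0.006,0,0,0,1,0.002,0,0.006,0,0,0,1]}}

```text
t: 46.45
eef_pos: [0.6158, -0.3154, 0.009]
tool_rot: [-0.001, 0.666, 0.746, -0.0]
contact_force: [-0.2, 0.9, 0.1]
gripper_width: 0.997
grasp_force: 0.0
```

Request:
{"method": "arm_command", "body": {"commands": [0,0,0,0,0,0,0,0,0,0,0,0,0,0,0,0,0,0,0,0,0,0,0,0,0,0,0,0,0,0,0,0,0,0,0,0,0,0,0,0,0,0], "force": 40}}

```text
t: 47.05
eef_pos: [0.6165, -0.316, 0.01]
tool_rot: [-0.0, 0.666, 0.746, -0.0]
contact_force: [1.9, -0.6, 2.8]
gripper_width: 0.72
grasp_force: 45.8
```

Request:
{"method": "arm_command", "body": {"commands": [0,0,-0.04,0,0,0,0,0,0,-0.08,0,0,0,0,0,0,-0.13,0,0,0,0,0,0,-0.18,0,0,0,0,0,0,-0.23,0,0,0,0,0,0,-0.26,0,0,0,0,0,0,-0.26,0,0,0,0]}}

```text
t: 47.75
eef_pos: [0.6176, -0.3176, 0.2742]
tool_rot: [0.002, 0.667, 0.745, 0.001]
contact_force: [-0.0, -0.5, -3.5]
gripper_width: 0.714
grasp_force: 46.5
```

Request:
{"method": "arm_command", "body": {"commands": [0.04,0,0,0,0,1,0,0.08,0,0,0,0,2,0,0.12,0,0,0,0,3,0,0.16,0,0,0,0,4,0,0.2,0,0,0,0,5,0,0.24,0,0,0,0,6,0,0.28,-0.002,0,0,0,6.5,0,0.32,-0.002,0,0,0,6.5,0]}}

```text
t: 48.55
eef_pos: [0.5767, 0.0037, 0.2678]
tool_rot: [-0.002, 0.708, 0.707, -0.002]
contact_force: [1.6, 0.2, -2.9]
gripper_width: 0.714
grasp_force: 46.4
```

```bash
python3 - <<'E'
from cart import *
o=get_obs(); p=o['eef_pos'];print(o['t'],np.round(p,4),o['gripper_width'],o['grasp_force'])
go((.441,.347,.27,-2.3))
E
```

```text
48.55 [0.5767 0.0037 0.2678] 0.7144548699388448 46.35100543498993
(0.441, 0.347, 0.27, -2.3) shift mm [ 343.1 -136.3   -1.2] rot [-0.32 -0.02  2.21]
```

Request:
{"method": "arm_command", "body": {"commands": [0.043,-0.017,0,0,0,0,0,0.086,-0.034,0,0,0,0.5,0,0.129,-0.051,0,0,0,1,0,0.172,-0.068,0,0,0,1.5,0,0.215,-0.085,0,0,0,2,0,0.258,-0.102,0,-0.3,0,2.2,0,0.301,-0.119,0,-0.3,0,2.2,0,0.343,-0.136,0,-0.3,0,2.2,0]}}

```text
t: 49.35
eef_pos: [0.4408, 0.3462, 0.2686]
tool_rot: [0.001, 0.721, 0.693, -0.0]
contact_force: [0.5, 1.0, -3.1]
gripper_width: 0.714
grasp_force: 46.3
```

Request:
{"method": "arm_command", "body": {"commands": [0,0,0,0,0,0,0,0,0,0.04,0,0,0,0,0,0,0.08,0,0,0,0,0,0,0.12,0,0,0,0,0,0,0.13,0,0,0,0,0,0,0.13,0,0,0,0]}}

```text
t: 49.95
eef_pos: [0.4424, 0.3436, 0.1386]
tool_rot: [0.001, 0.721, 0.693, -0.001]
contact_force: [0.1, 0.6, -2.6]
gripper_width: 0.713
grasp_force: 46.3
```

```bash
python3 - <<'E'
from cart import *
o=get_obs(); print(o['t'],np.round(o['eef_pos'],4),np.round(o['contact_force'],1))
go((.441,.3478,.122,-2.3))
E
```

```text
49.95 [0.4424 0.3436 0.1386] [ 0.1  0.6 -2.6]
(0.441, 0.3478, 0.122, -2.3) shift mm [ 4.2 -1.6 16.6] rot [ 0.03  0.19 -0.01]
```

Request:
{"method": "arm_command", "body": {"commands": [0.004,-0.001,0.008,0,0.2,0,0,0.004,-0.001,0.016,0,0.2,0,0,0.004,-0.001,0.018,0,0.2,0,0,0.004,-0.001,0.018,0,0.2,0,0]}}

```text
t: 50.35
eef_pos: [0.443, 0.3493, 0.1227]
tool_rot: [-0.0, 0.721, 0.693, 0.003]
contact_force: [-0.2, 0.3, -2.5]
gripper_width: 0.716
grasp_force: 46.3
```

```bash
python3 - <<'E'
from cart import *
o=get_obs(); print(o['t'],np.round(o['eef_pos'],4),np.round(o['contact_force'],1))
go((.441,.3475,.114,-2.3))
E
```

```text
50.35 [0.443  0.3493 0.1227] [-0.2  0.3 -2.5]
(0.441, 0.3475, 0.114, -2.3) shift mm [-1.9 -1.9  8.6] rot [ 0.21 -0.26  0.03]
```

Request:
{"method": "arm_command", "body": {"commands": [-0.002,-0.002,0.003,0.2,-0.2,0,0,-0.002,-0.002,0.006,0.2,-0.2,0,0,-0.002,-0.002,0.008,0.2,-0.2,0,0,-0.002,-0.002,0.009,0.2,-0.2,0,0,-0.002,-0.002,0.009,0.2,-0.2,0,0]}}

```text
t: 50.85
eef_pos: [0.4408, 0.3472, 0.114]
tool_rot: [-0.001, 0.721, 0.693, 0.0]
contact_force: [-2.6, -1.1, 4.8]
gripper_width: 0.713
grasp_force: 47.3
```

Contact at the expected height. Release, lift clear, and take the final check.

Request:
{"method": "arm_command", "body": {"commands": [0,0,0,0,0,0,1,0,0,0,0,0,0,1,0,0,0,0,0,0,1,0,0,0,0,0,0,1,0,0,-0.04,0,0,0,1,0,0,-0.08,0,0,0,1,0,0,-0.13,0,0,0,1,0,0,-0.18,0,0,0,1]}}

```text
t: 51.65
eef_pos: [0.4407, 0.3466, 0.295]
tool_rot: [-0.0, 0.721, 0.693, -0.0]
contact_force: [0.0, 0.7, 0.5]
gripper_width: 0.999
grasp_force: 0.0
```

Request:
{"method": "arm_command", "body": {"commands": [-0.02,0,-0.04,0,0,0,1,-0.05,0,-0.06,0,0,0,1,-0.05,0,-0.06,0,0,0,1,-0.05,0,-0.06,0,0,0,1]}}

```text
t: 52.05
eef_pos: [0.4389, 0.2969, 0.3537]
tool_rot: [-0.001, 0.721, 0.693, 0.001]
contact_force: [-0.2, 1.3, -0.6]
gripper_width: 1.0
grasp_force: 0.0
```

```bash
python3 - <<'E'
from cart import *
o=get_obs(); print(o['t'],np.round(o['eef_pos'],4))
c=snap('wrist'); m=bands(c);m[300:]=0
[print(*r) for r in rect(c,m,.136,400,12000)]
s=snap('scene')
cv2.imwrite('pics/s15.png',cv2.resize(s['img'][130:300,150:450],None,fx=2.6,fy=2.6,interpolation=cv2.INTER_CUBIC)[:,:,::-1])
E
```

```text
52.05 [0.4389 0.2969 0.3537]
(483, 182) [0.6756 0.2926] [0.084 0.047] 40.5
(554, 202) [0.7553 0.2581] [0.203 0.021] 12.0
(282, 138) [0.4413 0.3481] [0.092 0.012] -2.6
```

View pics/s15.png

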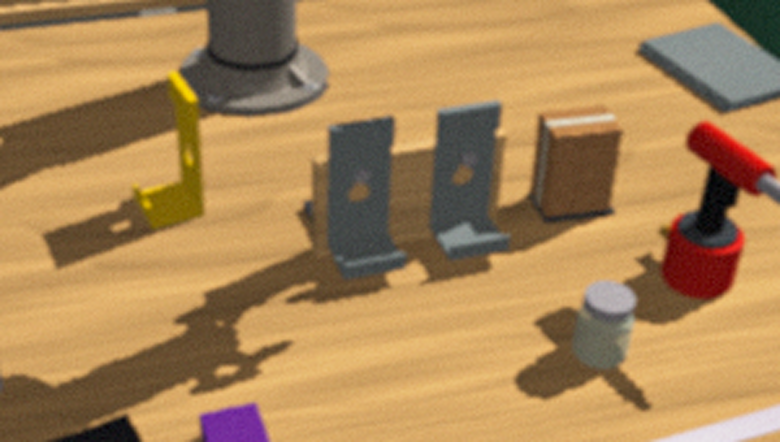

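The final view shows both brackets hung, all four cartons in one flush column at (578,160), and the bystanders untouched. Handing in.

```bash
python3 -c "
from station import hand_in
print(hand_in())"
```

```text
the job is handed in; nothing more can be done
None
```

The job is handed in at about 52 s, verdict not shown: both brackets hang locked on the studs, all four cartons stand in one column within about 3 mm of the base plate's centre, and the rivet gun, jar and hammer were not touched.

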